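# Click the amber filter slide into the colour reader

## Task

Pick up the amber filter slide from the rubber mat and push it, window end first, fully home in the colour reader's channel until the sprung side ball clicks into its notch and holds it. Then throw the reader's red lever all the way over, towards the lamp head, to start the reading. Leave the other slides and the glassware and tools where they are.

Things in the scene. Friction and masses are not known exactly. Their poses are not given: they have to be found in the camera images.
- amber_grip (a point): Amber filter slide, loose: flat plate with a window of amber glass and an upright amber grip fin near its tail. Site: the fin's centre, 31 mm above the plate's underside; x points to the nose (window end), y across. Fin 24 mm long (x), 12 mm thick (y), from 14 to 48 mm above the underside. The nose is 85 mm ahead of the point, the tail 15 mm behind. The slide to load.
- amber: The amber slide's body, origin at the centre of its underside, same axes: aluminium plate 100 mm long (x), 44 wide (y), 14 thick, 0.08 to 0.15 kg. Its left (+y) edge has one rounded notch 5 mm deep for the reader's ball, 22 mm behind the nose; nose corners rounded 5 mm. Lies flat on the mat at first.
- green_grip (a point): Green filter slide, loose: flat plate with a window of green glass and an upright green grip fin near its tail. Site: the fin's centre, 31 mm above the plate's underside; x points to the nose (window end), y across. Fin 24 mm long (x), 12 mm thick (y), from 14 to 48 mm above the underside. The nose is 85 mm ahead of the point, the tail 15 mm behind. Not wanted.
- blue_grip (a point): Blue filter slide, loose: flat plate with a window of blue glass and an upright blue grip fin near its tail. Site: the fin's centre, 31 mm above the plate's underside; x points to the nose (window end), y across. Fin 24 mm long (x), 12 mm thick (y), from 14 to 48 mm above the underside. The nose is 85 mm ahead of the point, the tail 15 mm behind. Not wanted.
- mat: Fixed black rubber mat on the table, 200 x 280 x 3 mm, on which the three slides lie in any order; origin at the centre of its underside.
- reader: Fixed colour reader, grey base 260 (x) x 150 mm (y), 20 mm high, origin at the centre of its underside; +x is the push-in direction. An open channel, floor 20 mm above the table, runs along y = 0 from x = -130 to a tunnel mouth at x = 0, between guides 8 mm high, 54 mm apart, narrowing over the last 30 mm. White lamp head, x = 55 to 130, 80 mm above the table.
- mouth (a point): Middle of the tunnel mouth, 7 mm above the channel floor; x points into the tunnel, z up. The tunnel is 46 mm wide, 17 mm high and 55 mm deep, ends at the lamp head (a firm stop), and has a clear roof whose top is 42 mm above the table.
- home (a point): Where the centre of the grip fin lies when a slide is fully home (51 mm above the table, 30 mm outside the tunnel mouth); x axis is the push direction, z up. A fully home slide's axes are parallel to these.
- click_ball (a joint): Sprung brass ball (14 mm) in the tunnel's left (+y) wall, 33.5 mm inside the mouth: 0 m out, 0.006 m fully pressed. The nose presses it back about 3 to 4 mm over the last 22 mm of travel, then it drops into the notch at home (back below 1.8 mm). Passing it takes a push of roughly 5 to 12 N.
- lamp_lever (a joint): Red-knobbed lever on a grey block at the right (-y) side of the reader: 0 rad leaning towards the reader's -x, 1.0 rad all the way over towards +x (the lamp head). It stays where it is left; a light push of 1 to 2 N on the knob moves it.
- lamp_lever_tip (a point): Centre of the lever's red knob, a ball 26 mm across, on a 65 mm long arm whose pivot axis (along the reader's y) lies at reader x = -20 mm, y = -140 mm, 42 mm above the table; the arm is upright at 0.5 rad.
- big_beaker: Loose glass beaker, 106 mm across, 145 mm high; origin at the centre of its underside. Leave it.
- small_beaker: Loose glass beaker, 52 mm across, 60 mm high; origin under its centre. Leave it.
- mid_beaker: Loose glass beaker, 72 mm across, 95 mm high; origin under its centre. Leave it.
- dish: Loose glass dish 90 mm across, 15 mm high, on the black scale; origin under its centre. Leave it.
- syringe: Loose clear syringe about 140 mm long lying on the table, 30 mm wide; origin near its middle. Leave it.
- dye_bottle: Loose amber bottle 56 mm across, 120 mm high; origin under its centre. Leave it.
- spatula: Loose steel spatula 170 mm long lying on the table. Leave it.

How it is judged:
By the outcome, as a careful person would: the job done as asked, in the order asked, and still so for the second after the job is handed in, with the robot touching nothing.
It also fails if it takes over 56 s, if anything falls off the work surface, if the arm or the gripper's body presses on something with over 40 N, if the wrist force passes 120 N, or if a joint passes its speed limit or range.

## Robot

A 6-joint arm with a two-finger parallel gripper is mounted at the origin on the work surface. World frame = base frame: x ahead of the robot, y to its left, z up, the work surface at z = 0. Lengths are in mm, angles in rad, forces in N, time in s.
With the tool pointing down it reaches from about 350 to 975 mm from the base axis. Payload 7.1 kg.
Tool frame: the origin (TCP) lies on the mounting face of the last link; the fingertips stand 182 mm ahead of it and the grasp point (between the pads) lies 163 mm ahead of it (ctrl.finger_overhang is the distance from the TCP to the fingertips, in mm); z points along the fingers, y is the direction in which the jaws open and shut (so a half turn about z gives the same grasp; the last joint's range is limited). The gripper opens to 88 mm and grips with 3 to 60 N. Pads are 20 mm wide; open, the fingers measure 115 mm over their backs; the gripper's body (75 mm by 178 mm) begins 61 mm behind the grasp point.
Start: joints at [-1.204, 0.423, 1.63, -0, 1.089, -0.019], TCP at [235.204, -579.038, 404.675] pointing down, gripper open.
Joint ranges: [-3, 3], [-0.9, 2.11], [0.09, 2.58], [-1.31, 4.45], [0.11, 2.69], [-2.54, 2.54]. Speed limits (rad/s): [2.39, 2.39, 3.01, 3.14, 3.14, 3.14].

## Interface

Orientations are given as a rotation vector (axis times angle).
In Python, from workcell import ctrl, viewer, recognise gives the robot as it stands.
- The arm moves only by the shell command python3 -m handwheel 'ROWS'. ROWS is JSON, a list of rows, each an object of numbers: "gripper": the closure, from 0 (fully open) to 1 (shut); "tx", "ty", "tz": the shift along the tool's x, y, z in m; "rx", "ry", "rz": the turn, a rotation vector about the tool's x, y, z in degrees. In form: [{"gripper": .., "tx": .., "ty": .., "tz": .., "rx": .., "ry": .., "rz": ..}, ...]. A call has 1 to 8 rows; each row shifts and turns the commanded pose from where the row before left it, along the tool's axes as they then stand; what a row does not reach is not made up. A row lasts 1/8 s, in which the tool goes at most 62.5 mm and 10.7 degrees, less where a joint would pass 70% of its speed; a pose out of reach is approached as far as the arm can. A call with a gripper value outside its range is refused whole. The fingers move at their own pace and stop on an object; the grip force is fixed at half the most. Time passes only in rows, so rows that do not move let the fingers close. It gives the time, the measured TCP pose, the force and the opening at its end, in the units of the state.
- ctrl.get_obs(): the state, without advancing time (a new reading comes with each control period).
- viewer.get_image(name): name is "scene" or "side" or "wrist"; returns a dict with "image" (480x640x3 uint8, red, green, blue), "range_z" (480x640 float32, mm along the optical axis (not along the pixel's ray), 0 where there is no reading), "vfov" (degrees; the focal length in pixels is half the picture's height over the tangent of half this angle, whatever the lens; pixels are square), "cx", "cy" (the principal point, pixels), "extrinsics" (4x4, takes a point from world to camera coordinates); the wrist camera has in their place "T_tool_cam" (4x4, takes a point from camera to tool coordinates, whose origin is the TCP and whose axes are the flange's). Camera axes: x right, y up, looking along -z (the intrinsics and any distortion apply to the point x, -y, -z); pixel columns grow to the right and rows downward; lengths in mm; the calibration is good to about 2 mm. A picture is of the moment at which its call begins: read the wrist's pose just before it.
- ctrl.close_job(): hands the job in, once; it reports no verdict.
Trained networks look in a picture, given as the dict that the camera call returned (one of the last four; its "shot" number tells which), for a name from the list of things; names that differ only in an ending like _2 or _b are one class to them, and where a whole thing is asked for, a point or a joint stands for the part that bears it (a point fixed in the world has none). Each returns a list of dicts, best first, with "p" (0 to 1); they miss things now and then, are a little off and sometimes report something else, mostly with a low value. They report only what shows in the picture. A call takes as long as a camera call.
- recognise(picture, name): "xy" ([column, row] as shares, 0 to 1, of the picture: columns of its width, rows of its height, amid what is visible of it).
The state is a dict: "t": time; "qpos": joint angles; "qvel": joint speeds; "joint_torque": joint torques, N m; "ee_pos": TCP position; "orientation": TCP orientation; "ft_force": force on the tool from outside, world axes, zero at the start; "moment": the same for the moment, N m; "width": finger opening in mm.
Only numpy, scipy, OpenCV 4.12 (cv2) and the standard library are available. Lean on these libraries where they do the work, as an engineer would, in place of code of your own. Each camera call takes 0.05 s, during which the arm holds its last target.

## Working session

There is one attempt and no reset: what is moved stays moved. The work goes in short steps, Python scripts to look and compute and a shell command to move; the robot and the scene stay as the last step left them, time stands still between calls to the robot, and variables do not carry over. Pictures are saved under pics/ and viewed, and the job is handed in when it is done.

```bash
mkdir -p pics; ls
cat > h.py <<'E'
import numpy as np, cv2
from scipy.spatial.transform import Rotation as R
from workcell import ctrl, viewer, recognise
def cam(name):
    o=ctrl.get_obs(); p=viewer.get_image(name); 
    if name=='wrist':
        T=np.eye(4);T[:3,:3]=R.from_rotvec(o['orientation']).as_matrix();T[:3,3]=o['ee_pos']
        p['cw']=T@np.array(p['T_tool_cam'])
    else: p['cw']=np.linalg.inv(np.array(p['extrinsics']))
    return p
def save(p,fn): cv2.imwrite('pics/'+fn,cv2.cvtColor(p['image'],cv2.COLOR_RGB2BGR))
def f(p): return 240/np.tan(np.radians(p['vfov'])/2)
def px(p,u,v,z=None,world_z=None):
    d=np.array([(u-p['cx'])/f(p),-(v-p['cy'])/f(p),-1.])
    C=p['cw']
    if world_z is not None:
        dw=C[:3,:3]@d; s=(world_z-C[2,3])/dw[2]; return C[:3,3]+s*dw
    if z is None:
        z=p['range_z'][int(v),int(u)]
    return (C@np.append(d*z,1))[:3]
def proj(p,X):
    c=(np.linalg.inv(p['cw'])@np.append(X,1))[:3]
    return p['cx']+f(p)*c[0]/-c[2], p['cy']-f(p)*c[1]/-c[2]
E
python3 - <<'E'
from h import *
np.set_printoptions(precision=1,suppress=True)
print(ctrl.get_obs())
for n in ('scene','side','wrist'):
    p=cam(n); save(p,n+'0.png'); print(n,p.keys(),p['vfov'],p['cx'],p['cy'],p['cw'])
    for k in p:
        if k not in('image','range_z','vfov','cx','cy','cw','extrinsics','T_tool_cam'): print(k,p[k])
    for nm in ('amber_grip','amber','green_grip','blue_grip','reader','lamp_lever_tip','mat'):
        for r in recognise(p,nm)[:2]:
            u,v=r['xy'][0]*640,r['xy'][1]*480
            print(nm,round(r['p'],2),round(u),round(v),px(p,min(u,639),min(v,479)))
E
```

```text
pics
{'t': 0.0, 'qpos': array([-1.2,  0.4,  1.6, -0. ,  1.1, -0. ]), 'qvel': array([0., 0., 0., 0., 0., 0.]), 'joint_torque': array([  0. , -54.5, -27.4,   0.1,   0. ,  -0. ]), 'ee_pos': array([ 235.1, -578.8,  403.9]), 'orientation': array([-3.1, -0.6,  0. ]), 'ft_force': array([ 0.4,  1.2, -0.5]), 'moment': array([-0.,  0.,  0.]), 'width': 87.59971002931732}
scene dict_keys(['image', 'range_z', 'vfov', 'cx', 'cy', 'extrinsics', 'shot', 'cw']) 56.61042228664908 320.0538709183236 233.93245135253855 [[   0.8   -0.3    0.5 1026.2]
 [   0.6    0.5   -0.7 -756.5]
 [  -0.     0.8    0.6  711.1]
 [   0.     0.     0.     1. ]]
shot 1
amber_grip 0.67 267 308 [ 517.5 -221.6   14.1]
amber_grip 0.44 237 336 [ 517.3 -319.5   12.5]
amber 0.59 264 307 [ 511.8 -222.6   13.6]
green_grip 0.96 297 287 [ 532.5 -127.5   15.4]
blue_grip 0.89 239 336 [ 520.  -315.4   12.3]
reader 0.93 389 222 [608.7 197.2  44.7]
reader 0.61 208 414 [ 639.5 -508.3   80.2]
lamp_lever_tip 0.58 369 224 [1026.2 -756.5  711.1]
lamp_lever_tip 0.21 270 322 [ 549.  -248.1   12.1]
mat 0.68 268 323 [ 541.1 -246.5    2.6]
side dict_
[... 214 characters left out ...]
  0.    0.    0.    1. ]]
shot 2
amber_grip 0.9 354 204 [ 500.  -226.6   15.2]
amber 0.79 350 206 [ 508.9 -217.8   13.9]
green_grip 0.73 336 222 [ 534.7 -141.7   13. ]
blue_grip 0.62 283 249 [609.1 100.4 102. ]
blue_grip 0.61 354 186 [ 516.6 -323.9   12.4]
reader 0.77 279 314 [585.1 237.1  41.2]
reader 0.36 256 184 [ 740.3 -124.3  116.7]
lamp_lever_tip 0.66 285 250 [604.8 101.3 100.8]
mat 0.86 340 213 [ 533.3 -192.7    4.1]
wrist dict_keys(['image', 'range_z', 'vfov', 'cx', 'cy', 'T_tool_cam', 'shot', 'cw']) 63.864008779001345 323.8201657493919 236.4455041617274 [[   0.4    0.9    0.2  297.4]
 [  -0.9    0.4    0.1 -554.6]
 [  -0.    -0.2    1.   384.2]
 [   0.     0.     0.     1. ]]
shot 3
```

View pics/scene0.png

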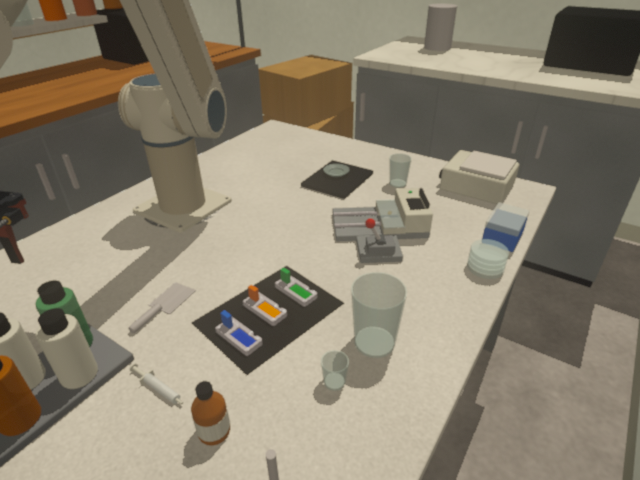

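View pics/side0.png

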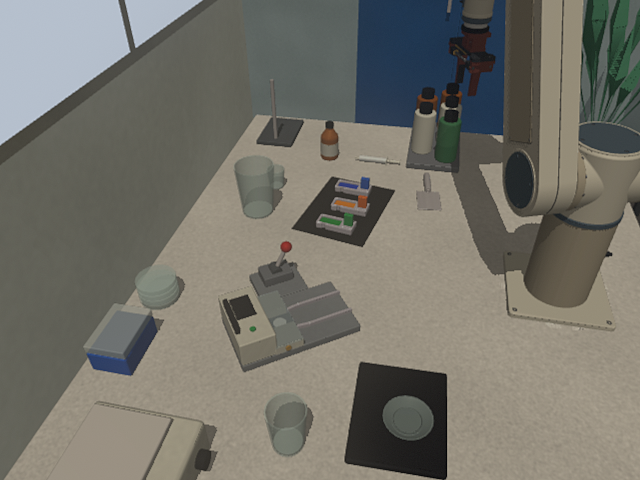

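Run:
```python
import cv2
a=cv2.imread('pics/scene0.png')[180:360,190:490]
b=cv2.imread('pics/side0.png')[150:390,180:480]
cv2.imwrite('pics/scene0c.png',cv2.resize(a,None,fx=2.66,fy=2.66,interpolation=cv2.INTER_CUBIC))
cv2.imwrite('pics/side0c.png',cv2.resize(b,None,fx=2.5,fy=2.5,interpolation=cv2.INTER_CUBIC))
```

```text
(no output)
```

View pics/scene0c.png

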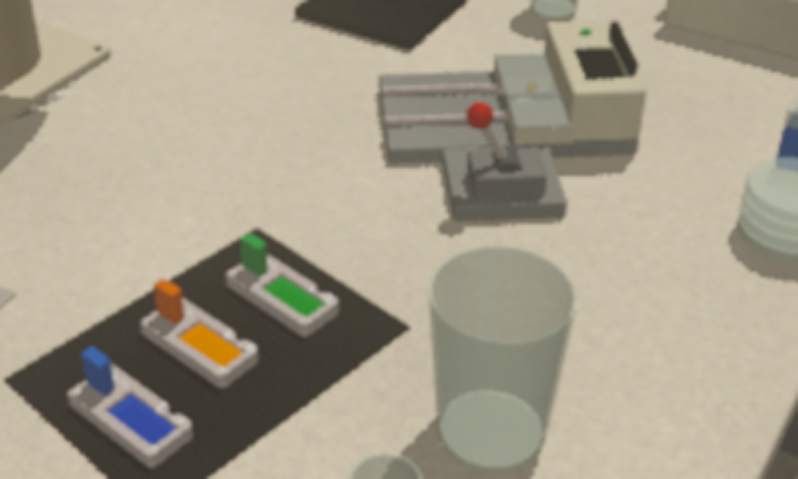

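View pics/side0c.png

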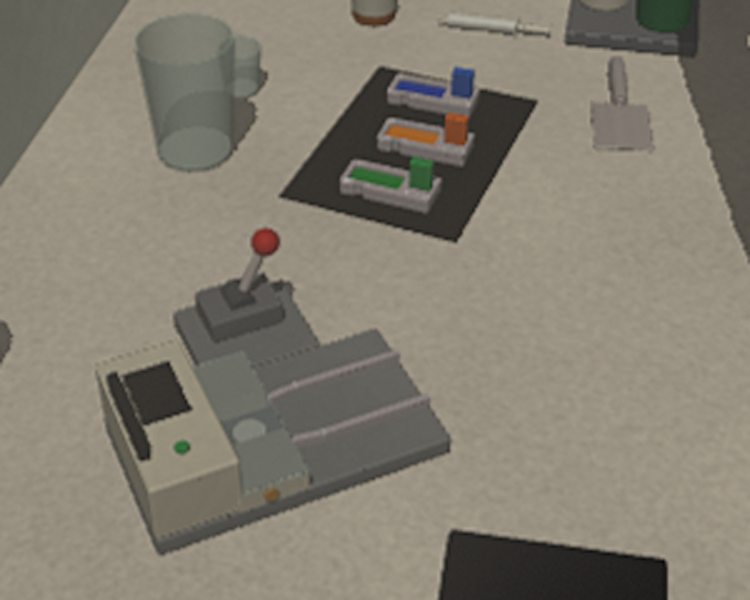

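The scene shows the slides on the mat with blue nearest, amber in the middle at about (253,293) and green farthest. All have fins at the tail, towards the robot. The reader is at about (390,220), with the red lever knob at (370,224). I'll measure from the depth clouds.

```bash
cat >> h.py <<'E'
def cloud(p):
    z=p['range_z'];v,u=np.mgrid[0:480,0:640]
    d=np.stack([(u-p['cx'])/f(p)*z,-(v-p['cy'])/f(p)*z,-z,np.ones_like(z)],-1)
    return (d@p['cw'].T)[...,:3]
def hsv(p): return cv2.cvtColor(p['image'],cv2.COLOR_RGB2HSV).astype(int)
def roi(C,x0,x1,y0,y1): return (C[...,0]>x0)&(C[...,0]<x1)&(C[...,1]>y0)&(C[...,1]<y1)
E
python3 - <<'E'
from h import *
np.set_printoptions(precision=1,suppress=True)
for n in ('scene','side'):
    p=cam(n);C=cloud(p);H=hsv(p)
    m=roi(C,400,680,-400,-60)
    for nm,a,b in (('amber',5,25),('green',45,75),('blue',105,130)):
        mm=m&(H[...,0]>a)&(H[...,0]<b)&(H[...,1]>140)&(H[...,2]>60)
        P=C[mm]; fin=P[P[:,2]>25]; win=P[P[:,2]<20]
        print(n,nm,len(fin),fin.mean(0),fin.min(0),fin.max(0),'win',len(win),win.mean(0), win.min(0),win.max(0))
        pl=roi(C,*(win.mean(0)[0]+np.array([-110,70])),*(win.mean(0)[1]+np.array([-45,45])))&(C[...,2]>10)&(C[...,2]<22)&(H[...,2]>60)
        Q=C[pl].astype(np.float32)[:,:2]
        print('  rect',cv2.minAreaRect(Q),len(Q))
    mr=(H[...,1]>150)&((H[...,0]<5)|(H[...,0]>174))&roi(C,400,900,0,300)
    P=C[mr]; print('knob',len(P),P.mean(0),P.min(0),P.max(0))
    pr=roi(C,350,900,0,350)&(C[...,2]>12)&(C[...,2]<24)
    Q=C[pr].astype(np.float32)[:,:2]; r=cv2.minAreaRect(Q);print('base',len(Q),r,cv2.boxPoints(r))
    q=roi(C,350,900,0,350)&(C[...,2]>74)&(C[...,2]<84)
    Q=C[q].astype(np.float32)[:,:2]; r=cv2.minAreaRect(Q);print('head',len(Q),r,cv2.boxPoints(r))
E
```

```text
scene amber 109 [ 479.7 -219.5   42.5] [ 464.6 -223.2   25. ] [ 490.3 -209.7   54.7] win 182 [ 522.6 -221.6   14.7] [ 432.  -237.7    4.5] [ 552.3 -188.1   20. ]Traceback (most recent call last):
  File "<stdin>", line 12, in <module>
cv2.error: OpenCV(4.12.0) /io/opencv/modules/imgproc/src/convhull.cpp:143: error: (-215:Assertion failed) total >= 0 && (depth == CV_32F || depth == CV_32S) in function 'convexHull'
```

```bash
cat > a.py <<'E'
from h import *
import sys
np.set_printoptions(precision=1,suppress=True)
def mar(Q):
    return cv2.minAreaRect(np.ascontiguousarray(Q[:,:2],dtype=np.float32))
for n in ('scene','side'):
    p=cam(n);C=cloud(p);H=hsv(p)
    m=roi(C,400,680,-400,-60)
    for nm,a,b in (('amber',5,25),('green',45,75),('blue',105,130)):
        mm=m&(H[...,0]>a)&(H[...,0]<b)&(H[...,1]>140)&(H[...,2]>60)
        P=C[mm]; fin=P[P[:,2]>25]; win=P[P[:,2]<20]
        print(n,nm,len(fin),fin.mean(0),fin.min(0),fin.max(0),'win',len(win),np.median(win,0))
        w=np.median(win,0)
        pl=roi(C,w[0]-110,w[0]+70,w[1]-45,w[1]+45)&(C[...,2]>10)&(C[...,2]<22)&(H[...,2]>60)
        Q=C[pl]
        print('  rect',mar(Q),len(Q))
    mr=(H[...,1]>150)&((H[...,0]<5)|(H[...,0]>174))&roi(C,400,900,0,300)
    P=C[mr]; print('knob',len(P),P.mean(0),P.min(0),P.max(0))
    pr=roi(C,350,900,0,350)&(C[...,2]>12)&(C[...,2]<24)
    Q=C[pr]; r=mar(Q);print('base',len(Q),r,cv2.boxPoints(r))
    q=roi(C,350,900,0,350)&(C[...,2]>74)&(C[...,2]<84)
    Q=C[q]; r=mar(Q);print('head',len(Q),r,cv2.boxPoints(r))
E
python3 a.py
```

```text
scene amber 109 [ 479.5 -219.3   42.6] [ 465.  -224.4   25.3] [ 490.8 -209.1   54.5] win 188 [ 523.8 -221.9   14.6]
  rect ((512.3272094726562, -220.6884765625), (46.6467399597168, 102.23690032958984), 82.4148941040039) 665
scene green 9 [ 501.4 -130.1   53.2] [ 494.8 -133.2   51.5] [ 507.  -126.3   54.5] win 108 [ 548.7 -136.5   15. ]
  rect ((534.7171630859375, -133.53045654296875), (47.62653732299805, 104.13542938232422), 78.57977294921875) 587
scene blue 37 [ 484.4 -311.    52.1] [ 473.7 -315.4   49.1] [ 495.  -305.4   54.4] win 179 [ 532.  -316.    14.5]
  rect ((518.9641723632812, -313.89227294921875), (46.516700744628906, 100.26617431640625), 82.53369903564453) 794
knob 54 [609.5  81.6 107.8] [599.2  74.9  99. ] [617.2  91.1 114.9]
base 1849 ((619.6378784179688, 187.36355590820312), (283.5218200683594, 561.879150390625), 84.99077606201172) [[327.4  70.7]
 [887.1  21.6]
 [911.9 304.1]
 [352.1 353.1]]
head 673 ((702.467529296875, 288.2809753417969), (378.5645751953125, 217.20538330078125), 37.257240295410156) [[486.1 260.1]
 [617.6  87.3]
 [918.9 316.4]
 [787.4 489.3]]
side amber 88 [ 476.3 -212.5   40.6] [ 465.1 -222.6   25.5] [ 487.7 -202.5   55.6] win 78 [ 525.7 -225.9   14.7]
  rect ((512.552734375, -221.83839416503906), (51.260475158691406, 102.1390151977539), 81.5140609741211) 370a.py:12: RuntimeWarning: Mean of empty slice.
  print(n,nm,len(fin),fin.mean(0),fin.min(0),fin.max(0),'win',len(win),np.median(win,0))
  ret = um.true_divide(
Traceback (most recent call last):
  File "a.py", line 12, in <module>
    print(n,nm,len(fin),fin.mean(0),fin.min(0),fin.max(0),'win',len(win),np.median(win,0))
                                    ~~~~~~~^^^
ValueError: zero-size array to reduction operation minimum which has no identity
```

Run:
```python
from h import *
np.set_printoptions(precision=1,suppress=True)
o=ctrl.get_obs();print(R.from_rotvec(o['orientation']).as_matrix())
p=cam('wrist');print(p['T_tool_cam'])
for n in('scene','side'):
    p=cam(n);C=cloud(p)
    for x in range(150,500,50):
        print(n,x,[ (y,int(C[roi(C,x,x+50,y,y+50)][:,2].max())) for y in range(-650,-150,50) if roi(C,x,x+50,y,y+50).any()])
```

```text
[[ 0.9  0.4 -0. ]
 [ 0.4 -0.9 -0. ]
 [-0.   0.  -1. ]]
[[-0.   1.   0.2 66.9]
 [ 1.   0.   0.   0.8]
 [ 0.   0.2 -1.  20.5]
 [ 0.   0.   0.   1. ]]
scene 150 [(-600, 4), (-550, 348), (-500, 345), (-450, 6), (-400, 5), (-350, 5), (-300, 7), (-250, 6), (-200, 600)]
scene 200 [(-600, 150), (-550, 349), (-500, 348), (-450, 630), (-400, 629), (-350, 5), (-300, 5), (-250, 7), (-200, 5)]
scene 250 [(-650, 178), (-600, 176), (-550, 322), (-500, 152), (-450, 6), (-400, 6), (-350, 7), (-300, 8), (-250, 6), (-200, 5)]
scene 300 [(-650, 160), (-600, 179), (-550, 178), (-500, 24), (-450, 24), (-400, 23), (-350, 23), (-300, 8), (-250, 6), (-200, 5)]
scene 350 [(-650, 153), (-600, 178), (-550, 177), (-500, 24), (-450, 5), (-400, 5), (-350, 5), (-300, 6), (-250, 4), (-200, 5)]
scene 400 [(-650, 5), (-600, 5), (-550, 19), (-500, 22), (-450, 5), (-400, 5), (-350, 8), (-300, 8), (-250, 8), (-200, 7)]
scene 450 [(-650, 5), (-600, 4), (-550, 4), (-500, 21), (-450, 4), (-400, 6), (-350, 55), (-300, 21), (-250, 55), (-200, 20)]
side 150 [(-650, 5), (-600, 467), (-550, 390), (-500, 348), (-450, 7), (-400, 7), (-350, 8), (-300, 5), (-250, 6), (-200, 6)]
side 200 [(-650, 311), (-600, 477), (-550, 479), (-500, 349), (-450, 5), (-400, 7), (-350, 7), (-300, 6), (-250, 6), (-200, 5)]
side 250 [(-650, 349), (-600, 475), (-550, 476), (-500, 177), (-450, 6), (-400, 16), (-350, 11), (-300, 9), (-250, 6), (-200, 6)]
side 300 [(-650, 178), (-600, 179), (-550, 180), (-500, 26), (-450, 24), (-400, 26), (-350, 22), (-300, 10), (-250, 6), (-200, 7)]
side 350 [(-650, 173), (-600, 178), (-550, 178), (-500, 27), (-450, 6), (-400, 6), (-350, 7), (-300, 6), (-250, 8), (-200, 6)]
side 400 [(-650, 6), (-600, 7), (-550, 19), (-500, 21), (-450, 7), (-400, 6), (-350, 10), (-300, 9), (-250, 9), (-200, 10)]
side 450 [(-650, 7), (-600, 6), (-550, 6), (-500, 24), (-450, 5), (-400, 5), (-350, 56), (-300, 47), (-250, 55), (-200, 21)]
```

View pics/wrist0.png

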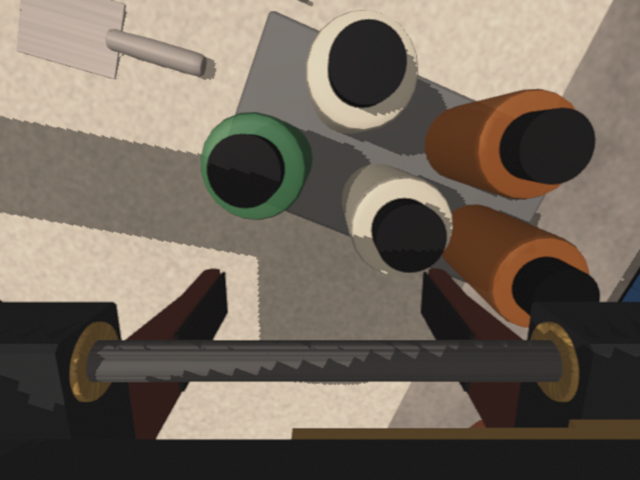

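The wrist view shows the bottle rack under the gripper, with tops at about 180 mm and fingertips at about 222 mm, so the start move is clear. Next I work out the move to a viewing pose over the amber slide.

```bash
cat >> h.py <<'E'
def go(pos,yaw):
    o=ctrl.get_obs();M=R.from_rotvec(o['orientation']).as_matrix()
    c,s=np.cos(np.radians(yaw)),np.sin(np.radians(yaw))
    T=np.array([[c,s,0],[s,-c,0],[0,0,-1.]])
    rv=np.degrees(R.from_matrix(M.T@T).as_rotvec())
    print('t',round(o['t'],2),'pos',np.round(o['ee_pos'],1),'yaw',round(np.degrees(np.arctan2(M[1,0],M[0,0])),2),'F',np.round(o['ft_force'],1),'w',round(o['width'],1))
    d=np.array(pos)-o['ee_pos']
    print('shift tool-now mm',np.round(M.T@d,1),'tool-target mm',np.round(T.T@d,1),'rot',np.round(rv,2))
E
python3 -c "
from h import *
go([395,-208,390],-8)"
```

```text
t 1.5 pos [ 235.2 -579.   404.7] yaw 22.1 F [ 0.1  0.1 -0.5] w 88.1
shift tool-now mm [ 287.7 -283.7   14.7] tool-target mm [ 106.6 -389.7   14.7] rot [-0.  -0.  30.1]
```

```bash
python3 -m handwheel '[{"gripper":0,"tx":0.036,"ty":-0.0355,"tz":0.0018},{"gripper":0,"tx":0.036,"ty":-0.0355,"tz":0.0018},{"gripper":0,"tx":0.036,"ty":-0.0355,"tz":0.0018},{"gripper":0,"tx":0.036,"ty":-0.0355,"tz":0.0018},{"gripper":0,"tx":0.036,"ty":-0.0355,"tz":0.0018},{"gripper":0,"tx":0.036,"ty":-0.0355,"tz":0.0018},{"gripper":0,"tx":0.036,"ty":-0.0355,"tz":0.0018},{"gripper":0,"tx":0.036,"ty":-0.0355,"tz":0.0018}]'; python3 -m handwheel '[{"gripper":0,"rz":10},{"gripper":0,"rz":10},{"gripper":0,"rz":10},{"gripper":0}]'
python3 - <<'E'
from h import *
go([395,-208,390],-8)
p=cam('wrist');save(p,'w1.png');np.save('w1.npy',p,allow_pickle=True)
for nm in ('amber_grip','amber','blue_grip','green_grip'): print(nm,recognise(p,nm)[:2])
E
```

```text
t 1.5 pos [ 235.2 -579.   404.7] yaw 22.1 F [ 0.1  0.1 -0.5] w 88.1
shift tool-now mm [ 287.7 -283.7   14.7] tool-target mm [ 106.6 -389.7   14.7] rot [-0.  -0.  30.1]
amber_grip []
amber []
blue_grip []
green_grip []$[0]: bad value
$[0]: bad value
```

View pics/w1.png

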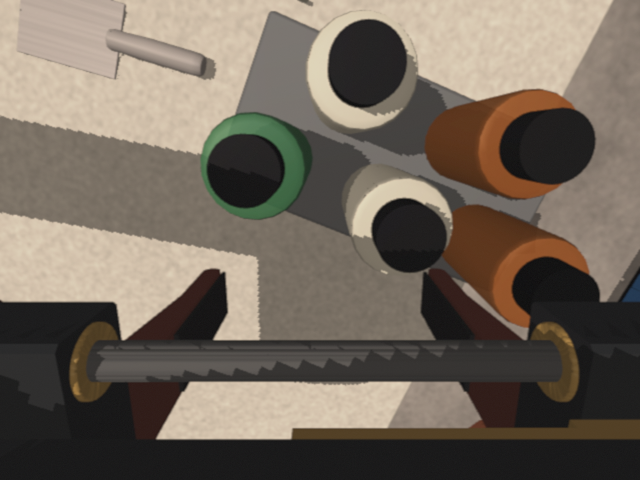

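Both calls were refused, so the arm hasn't moved. I'll try the form with every key given.

```bash
python3 -m handwheel '[{"gripper":0.0,"tx":0.036,"ty":-0.0355,"tz":0.0018,"rx":0.0,"ry":0.0,"rz":0.0}]'
```

```text
t: 1.88
ee_pos: [254.7, -534.1, 403.0]
orientation: [3.082, 0.597, 0.0]
ft_force: [-0.2, -0.1, -0.1]
width: 87.7
```

```bash
python3 -m handwheel '[{"gripper":0.0,"tx":0.036,"ty":-0.0355,"tz":0.0018,"rx":0,"ry":0,"rz":0},{"gripper":0.0,"tx":0.036,"ty":-0.0355,"tz":0.0018,"rx":0,"ry":0,"rz":0},{"gripper":0.0,"tx":0.036,"ty":-0.0355,"tz":0.0018,"rx":0,"ry":0,"rz":0},{"gripper":0.0,"tx":0.036,"ty":-0.0355,"tz":0.0018,"rx":0,"ry":0,"rz":0},{"gripper":0.0,"tx":0.036,"ty":-0.0355,"tz":0.0018,"rx":0,"ry":0,"rz":0},{"gripper":0.0,"tx":0.036,"ty":-0.0355,"tz":0.0018,"rx":0,"ry":0,"rz":0},{"gripper":0.0,"tx":0.036,"ty":-0.0355,"tz":0.0018,"rx":0,"ry":0,"rz":0}]'; python3 -m handwheel '[{"gripper":0,"tx":0,"ty":0,"tz":0,"rx":0,"ry":0,"rz":10},{"gripper":0,"tx":0,"ty":0,"tz":0,"rx":0,"ry":0,"rz":10},{"gripper":0,"tx":0,"ty":0,"tz":0,"rx":0,"ry":0,"rz":10},{"gripper":0,"tx":0,"ty":0,"tz":0,"rx":0,"ry":0,"rz":0}]'
python3 - <<'E'
from h import *
go([395,-208,390],-8)
p=cam('wrist');save(p,'w2.png');np.save('w2.npy',p,allow_pickle=True)
for nm in ('amber_grip','amber','blue_grip','green_grip'): print(nm,recognise(p,nm)[:2])
E
```

```text
t: 2.75
ee_pos: [395.6, -206.1, 390.5]
orientation: [3.083, 0.602, 0.001]
ft_force: [0.2, -1.0, -0.2]
width: 87.8
t: 3.25
ee_pos: [395.2, -207.5, 390.4]
orientation: [3.134, -0.214, 0.0]
ft_force: [-0.0, -0.4, 0.4]
width: 87.4
t 3.25 pos [ 395.2 -207.5  390.4] yaw -7.8 F [-0.  -0.4  0.4] w 87.4
shift tool-now mm [-0.1  0.5  0.4] tool-target mm [-0.1  0.5  0.4] rot [ 0.01 -0.01  0.2 ]
amber_grip [{'xy': [0.5019, 0.1581], 'p': 0.76}]
amber [{'xy': [0.4994, 0.1548], 'p': 0.74}]
blue_grip [{'xy': [0.6681, 0.1217], 'p': 0.73}, {'xy': [0.987, 0.1758], 'p': 0.51}]
green_grip [{'xy': [0.3394, 0.126], 'p': 0.8}]
```

View pics/w2.png

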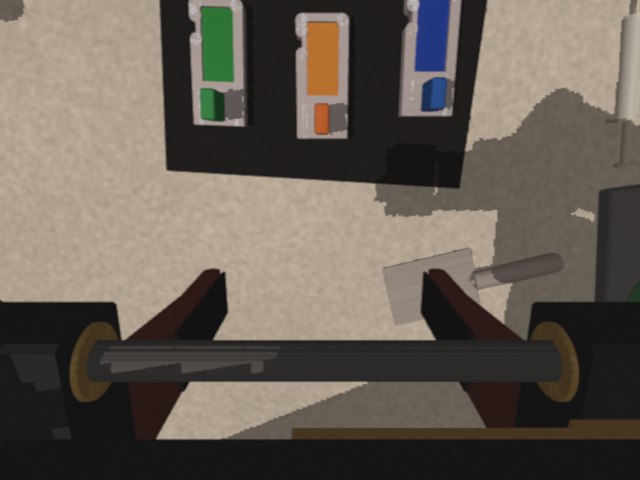

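The amber slide is at columns 295–349, rows 13–138, with its fin at about (321,118) and the notch on the image's left, which is +y. Now its exact pose.

```bash
cat > am.py <<'E'
from h import *
np.set_printoptions(precision=1,suppress=True)
def mar(Q): return cv2.minAreaRect(np.ascontiguousarray(Q[:,:2],dtype=np.float32))
p=np.load('w2.npy',allow_pickle=True).item()
C=cloud(p);H=hsv(p)
v,u=np.mgrid[0:480,0:640]
w=(u>280)&(u<365)&(v<160)
def refine(mask,z): return np.array([px(p,a,b,world_z=z) for b,a in np.argwhere(mask)])
pl=w&(C[...,2]>9)&(C[...,2]<24)
n,l,st,ce=cv2.connectedComponentsWithStats(pl.astype(np.uint8)); k=1+st[1:,4].argmax(); pl=l==k
r=mar(refine(pl|(w&(C[...,2]>24)&(u>300)),17)); print('plate',np.median(C[pl],0)[2],r)
fin=w&(C[...,2]>44); print('finz',np.median(C[fin],0)); r=mar(refine(fin,51)); print('fin',r,fin.sum())
am=w&(H[...,1]>150)&(C[...,2]<24); print('win',mar(refine(am,17)), np.median(refine(am,17),0))
E
python3 am.py
```

```text
plate 15.705226090583835 ((508.96234130859375, -225.52261352539062), (51.87702560424805, 116.92102813720703), 82.34866333007812)
finz [ 476.2 -217.5   50.4]
fin ((505.3045654296875, -220.45510864257812), (56.6771240234375, 107.38621520996094), 78.9727554321289) 523
win ((526.608154296875, -224.68539428710938), (25.06867218017578, 55.70638656616211), 82.6827392578125) [ 527.1 -225.    17. ]
```

```bash
python3 -c "
from h import *
go([477,-217,203],-7.5)"
```

```text
t 3.5 pos [ 395.1 -207.6  390.3] yaw -7.8 F [-0.5  0.7 -0.2] w 88.1
shift tool-now mm [ 82.4  -1.8 187.3] tool-target mm [ 82.4  -1.4 187.3] rot [-0.  -0.  -0.3]
```

```bash
python3 -m handwheel '[{"gripper":0.0,"tx":0.042,"ty":-0.001,"tz":0.02,"rx":0,"ry":0,"rz":-0.3},{"gripper":0.0,"tx":0.04,"ty":-0.0005,"tz":0.03,"rx":0,"ry":0,"rz":0},{"gripper":0.0,"tx":0,"ty":0,"tz":0.045,"rx":0,"ry":0,"rz":0},{"gripper":0.0,"tx":0,"ty":0,"tz":0.04,"rx":0,"ry":0,"rz":0},{"gripper":0.0,"tx":0,"ty":0,"tz":0.03,"rx":0,"ry":0,"rz":0},{"gripper":0.0,"tx":0,"ty":0,"tz":0.02,"rx":0,"ry":0,"rz":0},{"gripper":0.0,"tx":0,"ty":0,"tz":0,"rx":0,"ry":0,"rz":0}]'
python3 - <<'E'
from h import *
go([477,-217,203],-7.5)
p=cam('wrist');save(p,'w3.png')
E
```

```text
t: 4.38
ee_pos: [476.1, -216.9, 203.9]
orientation: [-3.134, 0.207, 0.005]
ft_force: [-0.2, -0.2, 1.2]
width: 87.5
t 4.38 pos [ 476.1 -216.9  203.9] yaw -7.55 F [-0.2 -0.2  1.2] w 87.5
shift tool-now mm [ 0.9 -0.1  0.9] tool-target mm [ 0.9 -0.1  0.9] rot [-0.06  0.18 -0.05]
```

View pics/w3.png

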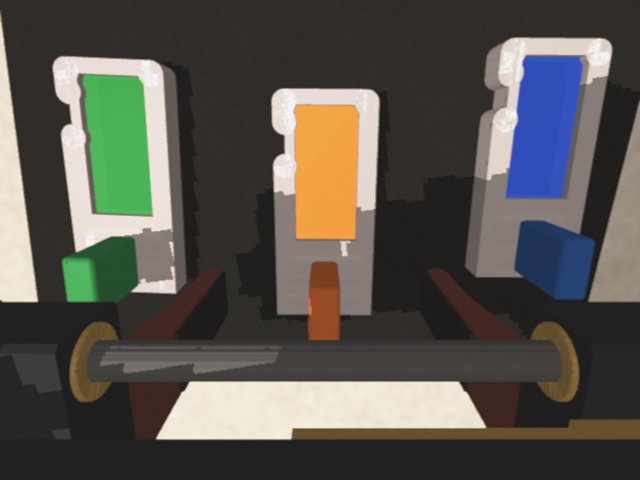

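The amber fin, at columns 308–340, sits midway between the fingers and the neighbouring fins are clear. Closing the gripper.

```bash
python3 -m handwheel '[{"gripper":1.0,"tx":0,"ty":0,"tz":0,"rx":0,"ry":0,"rz":0},{"gripper":1.0,"tx":0,"ty":0,"tz":0,"rx":0,"ry":0,"rz":0},{"gripper":1.0,"tx":0,"ty":0,"tz":0,"rx":0,"ry":0,"rz":0},{"gripper":1.0,"tx":0,"ty":0,"tz":0,"rx":0,"ry":0,"rz":0},{"gripper":1.0,"tx":0,"ty":0,"tz":0,"rx":0,"ry":0,"rz":0},{"gripper":1.0,"tx":0,"ty":0,"tz":0,"rx":0,"ry":0,"rz":0}]'
```

```text
t: 5.18
ee_pos: [476.6, -217.1, 205.3]
orientation: [-3.135, 0.208, -0.0]
ft_force: [0.7, 0.2, -0.3]
width: 31.3
```

```bash
python3 -m handwheel '[{"gripper":1.0,"tx":0,"ty":0,"tz":0,"rx":0,"ry":0,"rz":0},{"gripper":1.0,"tx":0,"ty":0,"tz":0,"rx":0,"ry":0,"rz":0},{"gripper":1.0,"tx":0,"ty":0,"tz":0,"rx":0,"ry":0,"rz":0},{"gripper":1.0,"tx":0,"ty":0,"tz":0,"rx":0,"ry":0,"rz":0}]'
python3 -c "
from h import *
p=cam('wrist');save(p,'w4.png');go([477,-217,203],-7.5)"
```

```text
t: 5.68
ee_pos: [476.6, -217.1, 205.2]
orientation: [-3.135, 0.208, 0.0]
ft_force: [-0.3, -0.5, -0.1]
width: 12.1
t 5.72 pos [ 476.6 -217.1  205.2] yaw -7.6 F [-0.7 -0.  -1. ] w 11.8
shift tool-now mm [ 0.4 -0.1  2.2] tool-target mm [ 0.4 -0.1  2.2] rot [-0.    0.01 -0.1 ]
```

View pics/w4.png

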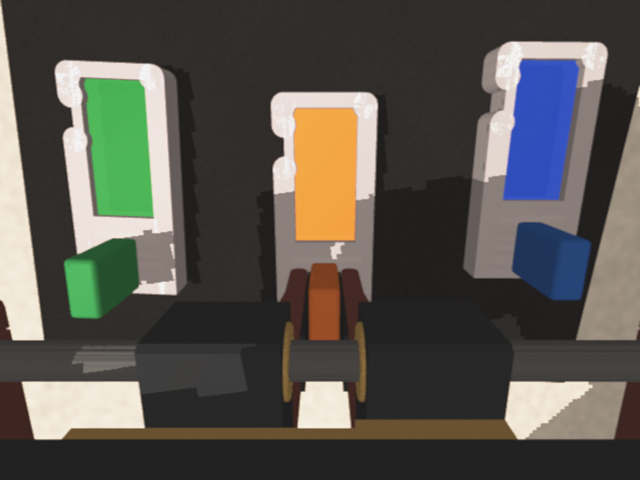

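It has gripped the fin: width is 12 mm and the pads are on the fin. I'll lift it and estimate the reader's pose from the fixed cameras.

```bash
python3 -m handwheel '[{"gripper":1.0,"tx":0,"ty":0,"tz":-0.02,"rx":0,"ry":0,"rz":0},{"gripper":1.0,"tx":0,"ty":0,"tz":-0.045,"rx":0,"ry":0,"rz":0},{"gripper":1.0,"tx":0,"ty":0,"tz":-0.045,"rx":0,"ry":0,"rz":0},{"gripper":1.0,"tx":0,"ty":0,"tz":-0.04,"rx":0,"ry":0,"rz":0},{"gripper":1.0,"tx":0,"ty":0,"tz":0,"rx":0,"ry":0,"rz":0}]'
cat > rd.py <<'E'
from h import *
np.set_printoptions(precision=1,suppress=True)
def mar(Q): return cv2.minAreaRect(np.ascontiguousarray(Q[:,:2],dtype=np.float32))
v,u=np.mgrid[0:480,0:640]
for n,w in (('scene',(330,435,190,265)),('side',(215,365,235,370))):
    p=cam(n);C=cloud(p);H=hsv(p);np.save(n+'1.npy',p,allow_pickle=True);save(p,n+'1.png')
    W=(u>w[0])&(u<w[1])&(v>w[2])&(v<w[3])
    mr=W&(H[...,1]>150)&((H[...,0]<5)|(H[...,0]>174));P=C[mr]; print(n,'knob',len(P),P.mean(0))
    for nm,a,b in(('base',14,31),('roof',36,47),('head',72,88)):
        m=W&(C[...,2]>a)&(C[...,2]<b)
        m=cv2.morphologyEx(m.astype(np.uint8),cv2.MORPH_OPEN,np.ones((3,3),np.uint8))
        k,l,st,ce=cv2.connectedComponentsWithStats(m)
        for i in range(1,k):
            if st[i,4]>60:
                Q=C[l==i];r=mar(Q);print(nm,len(Q),np.median(Q,0),r);
E
python3 rd.py; python3 -c "from h import *;go([477,-217,203],-7.5)"
```

```text
t: 6.35
ee_pos: [477.4, -217.5, 358.1]
orientation: [3.132, -0.208, 0.009]
ft_force: [0.4, -0.2, -1.3]
width: 12.0
scene knob 52 [626.   49.  131.3]
base 1941 [546.5 167.1  22.4] ((558.870361328125, 168.8349609375), (218.32559204101562, 290.26251220703125), 77.99629974365234)
roof 609 [592.1 238.4  44.2] ((591.0604248046875, 250.96829223632812), (69.13514709472656, 157.0707244873047), 36.86842727661133)
roof 101 [644.4  87.9  42.2] ((642.9059448242188, 90.32481384277344), (67.3800048828125, 13.724617004394531), 35.66127014160156)
head 683 [648.5 261.7  82.6] ((642.565673828125, 277.95477294921875), (74.60245513916016, 139.51010131835938), 35.64976119995117)
side knob 72 [605.   94.3 107.9]
base 3825 [521.8 181.1  21.5] ((554.798095703125, 161.8996124267578), (165.2527618408203, 252.3265838623047), 36.747283935546875)
base 238 [590.  340.3  21.6] ((588.3788452148438, 338.9786376953125), (92.69490051269531, 7.355912685394287), 34.00107192993164)
roof 1380 [579.6 258.5  43.1] ((614.3812866210938, 266.14532470703125), (125.16699981689453, 156.1192169189453), 35.77239227294922)
head 1895 [629.5 292.1  81.4] ((639.6541137695312, 283.6863708496094), (75.11814880371094, 155.00518798828125), 36.166282653808594)
t 6.45 pos [ 476.2 -216.9  354.9] yaw -7.59 F [ 0.4  0.2 -2.1] w 11.7
shift tool-now mm [  0.8  -0.  151.9] tool-target mm [  0.8  -0.  151.9] rot [-0.    0.01 -0.09]
```

```bash
python3 -c "from h import *;go([464,154,330],36)"
```

```text
t 6.45 pos [ 476.2 -216.9  354.9] yaw -7.59 F [ 0.4  0.2 -2.1] w 11.7
shift tool-now mm [ -61.1 -366.1   24.9] tool-target mm [ 208.1 -307.3   24.9] rot [-1.000e-02  1.000e-02 -4.359e+01]
```

```bash
python3 -m handwheel '[{"gripper":1.0,"tx":-0.008,"ty":-0.046,"tz":0,"rx":0,"ry":0,"rz":0},{"gripper":1.0,"tx":-0.008,"ty":-0.046,"tz":0.003,"rx":0,"ry":0,"rz":0},{"gripper":1.0,"tx":-0.008,"ty":-0.046,"tz":0.003,"rx":0,"ry":0,"rz":0},{"gripper":1.0,"tx":-0.008,"ty":-0.046,"tz":0.003,"rx":0,"ry":0,"rz":0},{"gripper":1.0,"tx":-0.008,"ty":-0.046,"tz":0.004,"rx":0,"ry":0,"rz":0},{"gripper":1.0,"tx":-0.008,"ty":-0.046,"tz":0.004,"rx":0,"ry":0,"rz":0},{"gripper":1.0,"tx":-0.008,"ty":-0.046,"tz":0.004,"rx":0,"ry":0,"rz":0},{"gripper":1.0,"tx":-0.006,"ty":-0.044,"tz":0.004,"rx":0,"ry":0,"rz":0}]'; python3 -m handwheel '[{"gripper":1.0,"tx":0,"ty":0,"tz":0,"rx":0,"ry":0,"rz":-8.7},{"gripper":1.0,"tx":0,"ty":0,"tz":0,"rx":0,"ry":0,"rz":-8.7},{"gripper":1.0,"tx":0,"ty":0,"tz":0,"rx":0,"ry":0,"rz":-8.7},{"gripper":1.0,"tx":0,"ty":0,"tz":0,"rx":0,"ry":0,"rz":-8.7},{"gripper":1.0,"tx":0,"ty":0,"tz":0,"rx":0,"ry":0,"rz":-8.7},{"gripper":1.0,"tx":0,"ty":0,"tz":0,"rx":0,"ry":0,"rz":0}]'
python3 -c "
from h import *
go([464,154,330],36)
p=cam('wrist');save(p,'w5.png');np.save('w5.npy',p,allow_pickle=True)"
```

```text
t: 7.45
ee_pos: [462.5, 155.2, 328.2]
orientation: [3.133, -0.208, -0.006]
ft_force: [0.5, 0.2, -1.6]
width: 11.9
t: 8.2
ee_pos: [462.9, 153.7, 328.6]
orientation: [-2.989, -0.966, 0.005]
ft_force: [0.4, 0.4, -2.0]
width: 11.9
t 8.2 pos [462.9 153.7 328.6] yaw 35.83 F [ 0.4  0.4 -2. ] w 11.9
shift tool-now mm [ 1.1  0.4 -1.5] tool-target mm [ 1.1  0.4 -1.4] rot [-0.07  0.19 -0.17]
```

View pics/w5.png

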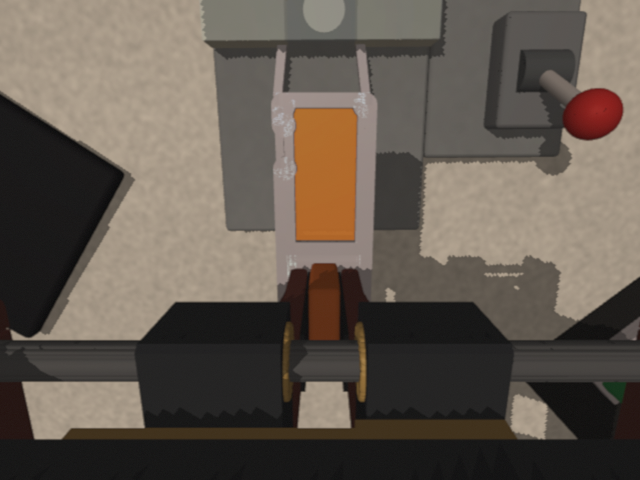

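The held slide is over the channel at columns 275–377. The reader's front edge is at row 230, the guides at about columns 283 and 363, and the red knob at (592,113). Next I refine the reader's pose from these edges.

```bash
python3 - <<'E'
import cv2,numpy as np
a=cv2.imread('pics/w5.png')[0:250,190:450]
cv2.imwrite('pics/w5c.png',cv2.resize(a,None,fx=2.4,fy=2.4,interpolation=cv2.INTER_CUBIC))
E
cat > rp.py <<'E'
from h import *
np.set_printoptions(precision=1,suppress=True)
p=np.load('w5.npy',allow_pickle=True).item();C=cloud(p);H=hsv(p)
# front edge points: depth transition per column
def edge_rows(cols,lo,hi,thr,z):
    P=[]
    for u in cols:
        c=C[lo:hi,u,2]; k=np.where(c>thr)[0]
        P.append(px(p,u,lo+k.max()+.5,world_z=z))
    return np.array(P)
def line(P):
    vx,vy,x0,y0=cv2.fitLine(P[:,:2].astype(np.float32),cv2.DIST_HUBER,0,.01,.01).ravel();return np.array([x0,y0]),np.degrees(np.arctan2(vy,vx))
F=np.vstack([edge_rows(range(232,270),200,250,10,20),edge_rows(range(385,415),200,250,10,20)])
print('front',line(F))
L=[]
for v in range(60,225):
    c=C[v,200:262,2];k=np.where(c>10)[0];L.append(px(p,200+k.min()-.5,v,world_z=20))
print('left',line(np.array(L)))
o,a=line(F);l,b=line(np.array(L))
print('z med',np.median(C[100:220,235:265,2]))
# roof front edge
G=[]
for u in list(range(215,270))+list(range(380,430)):
    c=C[0:70,u,2];k=np.where(c>36)[0];G.append(px(p,u,k.max()+.5,world_z=42))
G=np.array(G);print('roof front',line(G))
for u in (220,240,260,390,410,430): print(u,np.round(C[30:60:2,u,2]))
m=(H[...,1]>150)&((H[...,0]<5)|(H[...,0]>174))&(np.mgrid[0:480,0:640][1]>540);print('knob',C[m].mean(0),np.argwhere(m).mean(0))
E
python3 rp.py
```

```text
front (array([454.8, 160.8], dtype=float32), np.float32(-53.775284))
left (array([469.5, 251.7], dtype=float32), np.float32(36.211315))
z med 19.4764057659724
roof front (array([568.6, 221.7], dtype=float32), np.float32(-53.884968))
220 [43. 41. 41. 42. 42. 41. 36. 31. 26. 20. 21. 20. 18. 20. 18.]
240 [41. 42. 41. 42. 42. 40. 35. 31. 24. 19. 19. 19. 20. 18. 20.]
260 [41. 41. 41. 42. 41. 40. 34. 30. 24. 19. 19. 20. 20. 19. 20.]
390 [42. 42. 42. 43. 41. 38. 33. 26. 21. 20. 19. 19. 20. 19. 19.]
410 [41. 42. 41. 42. 42. 38. 31. 25. 21. 20. 19. 19. 18. 18. 20.]
430 [41. 42. 41. 42. 42. 38. 31. 25. 18. 18. 18. 18. 17. 20. 17.]
knob [604.1  91.3 108.2] [113.5 592.5]
```

View pics/w5c.png

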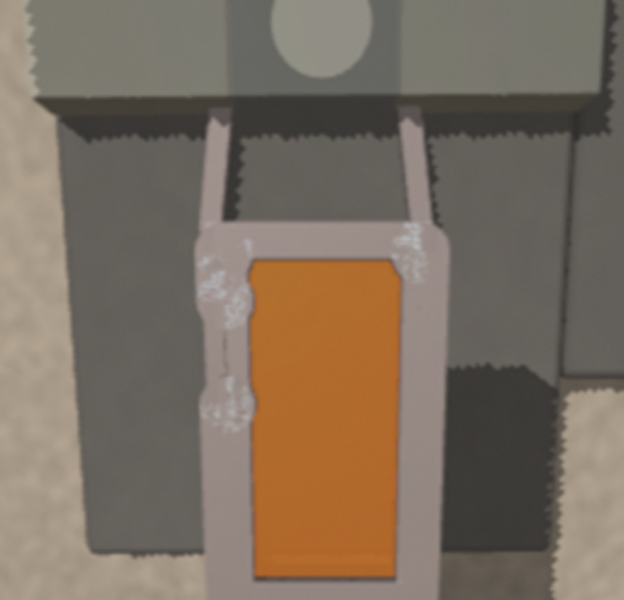

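Run:
```python
from h import *
np.set_printoptions(precision=1,suppress=True)
p=np.load('w5.npy',allow_pickle=True).item()
a=np.radians(36.2);u=np.array([np.cos(a),np.sin(a)]);n=np.array([-u[1],u[0]])
def rc(X): return np.array([u@X[:2],n@X[:2]])
g=cv2.cvtColor(p['image'],cv2.COLOR_RGB2GRAY).astype(int)
for v in (52,60,70,80,88):
    print(v,g[v,272:296],g[v,352:376])
for v,l,r in ((45,205,442),(20,203,443)):
    pass
for v,l,r in ((48,286.7,356.7),):
    print(rc(px(p,l,v,world_z=28)),rc(px(p,r,v,world_z=28)))
o=[462.9,153.7];print('tcp',rc(np.array(o)))
# tunnel block edges at z42
C=cloud(p)
for v in (5,15,25,35):
    k=np.where(C[v,:,2]>36)[0];k=k[(k>150)&(k<480)]
    print(v,k.min(),k.max(),rc(px(p,k.min()-.5,v,world_z=42)),rc(px(p,k.max()+.5,v,world_z=42)))
```

```text
52 [ 56  56  57  66 100 134 148 150 149 140 121 113 124 113  82  61  56  57
  56  57  57  57  57  57] [ 58  56  56  67 100 132 143 144 143 143 136 118 106 100  79  60  55  56
  58  56  57  56  56  57]
60 [ 97  97  98 111 135 148 149 149 149 149 149 147 130  96  63  55  55  57
  67  84  93  97  97  97] [ 97  98  98  95  92 110 133 143 144 142 143 143 144 139 116  81  64  70
  85  94  95  95  95  95]
70 [ 97  97 107 133 148 149 149 149 149 150 147 133  98  64  55  55  55  62
  80  91  96  96  96  97] [ 97  97  97  97  95  93 107 132 143 144 144 144 144 143 139 117  82  61
  63  82  94  98  97  97]
80 [ 97 105 131 146 148 148 148 148 148 148 139 104  66  55  56  57  66  82
  92  96  96  97  97  97] [ 97  97  98  98  98  97  95 109 132 142 144 143 143 143 143 140 117  82
  71  87  95  97  96  96]
88 [102 124 142 148 148 148 148 149 149 143 112  75  58  56  56  56  59  72
  89  95  96  96  96  96] [ 97  98  98  97  98  96  95  93 109 132 142 143 143 142 143 143 138 111
  77  68  83  93  97  97]
[ 588.8 -125.8] [ 588.5 -172.5]
tcp [ 464.3 -149.4]
5 199 441 [610.6 -73.3] [ 609.6 -223.4]
15 200 460 [605.1 -73.5] [ 604.  -235.5]
25 201 440 [599.4 -73.6] [ 598.4 -223.5]
35 202 439 [593.8 -73.7] [ 592.7 -223.3]
```

The slide is already within about 1 mm and 0.4° of the channel axis. I'll correct the yaw and lower it into the channel with the nose about 40 mm short of the mouth.

```bash
python3 -m handwheel '[{"gripper":1.0,"tx":0,"ty":0,"tz":0.02,"rx":0,"ry":0,"rz":-0.35},{"gripper":1.0,"tx":0,"ty":0,"tz":0.03,"rx":0,"ry":0,"rz":0},{"gripper":1.0,"tx":0,"ty":0,"tz":0.03,"rx":0,"ry":0,"rz":0},{"gripper":1.0,"tx":0,"ty":0,"tz":0.015,"rx":0,"ry":0,"rz":0},{"gripper":1.0,"tx":0,"ty":0,"tz":0,"rx":0,"ry":0,"rz":0}]'
python3 -c "
from h import *
a=np.radians(36.2);u=np.array([np.cos(a),np.sin(a)]);n=np.array([-u[1],u[0]])
go(list(591*u-149.1*n-127*u)+[223],36.2)
p=cam('wrist');save(p,'w6.png');np.save('w6.npy',p,allow_pickle=True)"
```

```text
t: 8.88
ee_pos: [463.2, 153.7, 234.2]
orientation: [-2.986, -0.976, 0.004]
ft_force: [-0.8, 0.0, -0.9]
width: 11.8
t 8.88 pos [463.2 153.7 234.2] yaw 36.18 F [-0.8  0.  -0.9] w 11.8
shift tool-now mm [-0.5 -0.4 11.3] tool-target mm [-0.6 -0.4 11.2] rot [-0.05  0.14 -0.02]
```

View pics/w6.png

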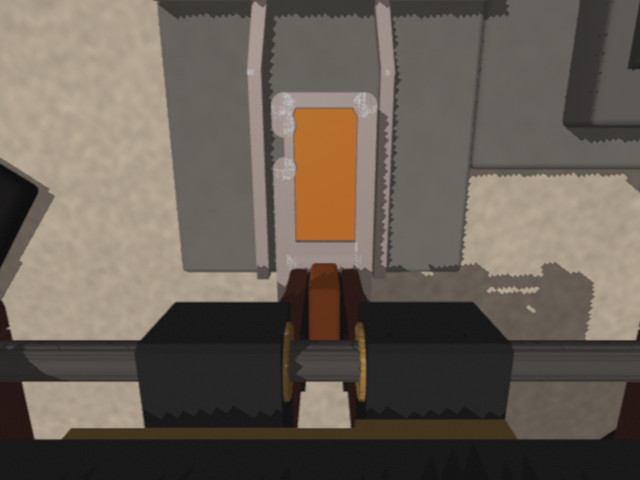

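The slide (columns 272–377) lies between the guides, whose inner edges are at about 262 and 382. Measuring the lateral offset.

Run:
```python
from h import *
np.set_printoptions(precision=1,suppress=True)
p=np.load('w6.npy',allow_pickle=True).item()
a=np.radians(36.2);u=np.array([np.cos(a),np.sin(a)]);n=np.array([-u[1],u[0]])
def rc(X): return np.array([u@X[:2],n@X[:2]])
C=cloud(p);g=p['image'].astype(int)
for v in (30,85,110,145,200,250):
    print(v,'L',g[v,244:284,0],'R',g[v,360:400,0])
o=ctrl.get_obs();print(rc(o['ee_pos']))
k=C[110:230,300:350,2];print('plate z',np.median(k), 'floor',np.median(C[60:85,290:360,2]))
```

```text
30 L [102 101 101 102 103 120 150 164 167 166 166 166 166 166 166 166 166 167
 163 138  97  67  62  61  60  59  60  59  66  84  98 101 101 102 102 101
 101 101 101 102] R [103 103 103 103 104 103 103 103 103 103 103 103 104 103  99  91  92 116
 145 156 157 157 157 157 157 157 157 157 157 157 152 122  81  61  60  73
  93 102 103 103]
85 L [103 103 103 114 144 159 162 161 161 160 161 160 161 160 161 162 154 118
  76  61  61  60  60  60  60  60  66  87 100 103 103 104 103 104 103 104
 104 104 104 104] R [103 104 104 105 104 104 105 104 104 104 105 104 105 104 104 104 103 102
  95  97 124 145 153 153 153 152 153 153 153 152 153 153 149 125  88  66
  73  91 100 104]
110 L [104 103 103 102 113 141 158 160 160 160 160 160 159 159 160 160 160 153
 116  74  61  61  61  61  59  59  84 135 163 168 164 160 161 161 164 169
 173 174 175 179] R [164 163 168 169 169 173 177 175 169 167 172 168 165 170 178 173 148 111
  82  90 126 147 152 153 153 152 153 152 152 152 153 149 125  88  65  74
  93 104 105 105]
145 L [103 103 102 102 101 104 119 145 157 159 158 158 157 158 157 157 157 158
 154 130  91  6
[... 280 characters left out ...]
 109 130 147 152 153 153 153 154 153 153
 153 154 150 126  90  66  61  62  61  61  60  83 131 153 156 155 155 156
 155 156 155 155] R [153 153 153 153 153 153 153 153 153 153 153 153 154 146 112  74  73  84
  88  89  88  88  87  87  88 103 129 144 134  98  67  62  75  94 104 106
 105 105 105 105]
250 L [105 105 105 105 105 105 105 105 104 105 108 124 143 150 151 151 151 151
 152 151 151 152 148 125  89  67  62  61  62  61  69 103 137 150 152 152
 151 152 151 152] R [151 150 151 151 150 151 151 151 151 151 152 146 116  80  70  81  87  88
  87  87  95 118 137 147 151 150 131  96  69  76  96 106 107 107 107 107
 106 106 107 107]
[ 465.  -149.6]
plate z 41.34113581699914 floor 19.487804395486947
```

Run:
```python
from h import *
np.set_printoptions(precision=1,suppress=True)
p=np.load('w6.npy',allow_pickle=True).item()
a=np.radians(36.2);u=np.array([np.cos(a),np.sin(a)]);n=np.array([-u[1],u[0]])
def rc(X): return np.array([u@X[:2],n@X[:2]])
C=cloud(p)
print('nose z',np.median(C[96:104,290:360,2]),'tail frame',np.median(C[246:260,298:350,2]),'right',[np.median(C[v:v+20,362:372,2]) for v in (120,160,200,240)],'left',[np.median(C[v:v+20,278:290,2]) for v in (120,190,200,240)])
print('win',[np.median(C[v:v+20,300:350,2]) for v in (115,160,210)])
for v,l,r in ((110,262.1,379.7),(200,265.7,385)):
  A=rc(px(p,l,v,world_z=28));B=rc(px(p,r,v,world_z=28));print('guide',A,B,(A+B)/2)
for v,l,r in ((110,270.7,376.8),(200,273.8,374),(250,275.3,372.3)):
  A=rc(px(p,l,v,world_z=45));B=rc(px(p,r,v,world_z=45));print('plate',A,B,(A+B)/2)
```

```text
nose z 45.271521713263354 tail frame 45.393524748117315 right [np.float64(45.300705960513525), np.float64(45.371171617308946), np.float64(45.285836460623585), np.float64(45.30516212113477)] left [np.float64(45.25033969943158), np.float64(45.35638286464845), np.float64(45.4359134798693), np.float64(45.41145888332065)]
win [np.float64(41.281623896369084), np.float64(41.35273047232086), np.float64(41.349436586485425)]
guide [ 543.5 -121.7] [ 543.5 -175.7] [ 543.5 -148.7]
guide [ 501.9 -121.8] [ 501.9 -179.7] [ 501.9 -150.8]
plate [ 542.4 -127.9] [ 542.4 -172.1] [ 542.4 -150. ]
plate [ 504.6 -128. ] [ 504.5 -172.2] [ 504.5 -150.1]
plate [ 481.6 -127.9] [ 481.6 -172.1] [ 481.6 -150. ]
```

The plate is level and parallel, and its centre is about 1 mm to the right of the channel's middle. I'll shift it by 1 mm, lower it to about 1 mm above the floor and advance the nose to just before the ball.

```bash
python3 -m handwheel '[{"gripper":1.0,"tx":0,"ty":-0.001,"tz":0.006,"rx":0,"ry":0,"rz":0},{"gripper":1.0,"tx":0,"ty":0,"tz":0.005,"rx":0,"ry":0,"rz":0},{"gripper":1.0,"tx":0,"ty":0,"tz":0,"rx":0,"ry":0,"rz":0},{"gripper":1.0,"tx":0.01,"ty":0,"tz":0,"rx":0,"ry":0,"rz":0},{"gripper":1.0,"tx":0.01,"ty":0,"tz":0,"rx":0,"ry":0,"rz":0},{"gripper":1.0,"tx":0.006,"ty":0,"tz":0,"rx":0,"ry":0,"rz":0},{"gripper":1.0,"tx":0,"ty":0,"tz":0,"rx":0,"ry":0,"rz":0}]'
cat > st.py <<'E'
from h import *
import sys
a=np.radians(36.2);u=np.array([np.cos(a),np.sin(a)]);n=np.array([-u[1],u[0]])
go(list((591-30)*u-149.1*n)+[222.5],36.2)
o=ctrl.get_obs();print('reader x,y',np.round([u@o['ee_pos'][:2]-591,n@o['ee_pos'][:2]+149.1],1),'F along,across',np.round([u@o['ft_force'][:2],n@o['ft_force'][:2],o['ft_force'][2]],1),'M',np.round(o['moment'],2))
if len(sys.argv)>1:
    p=cam('wrist');save(p,sys.argv[1]+'.png');np.save(sys.argv[1]+'.npy',p,allow_pickle=True)
E
python3 st.py w7
```

```text
t: 9.8
ee_pos: [484.4, 170.4, 224.3]
orientation: [-2.985, -0.978, -0.001]
ft_force: [-0.0, -0.5, -1.1]
width: 12.0
t 9.8 pos [484.4 170.4 224.3] yaw 36.28 F [-0.  -0.5 -1.1] w 12.0
shift tool-now mm [69.4  0.6  1.8] tool-target mm [69.4  0.6  1.8] rot [ 0.01 -0.03  0.08]
reader x,y [-99.4   0.6] F along,across [-0.3 -0.4 -1.1] M [-0.06  0.02 -0.03]
```

View pics/w7.png

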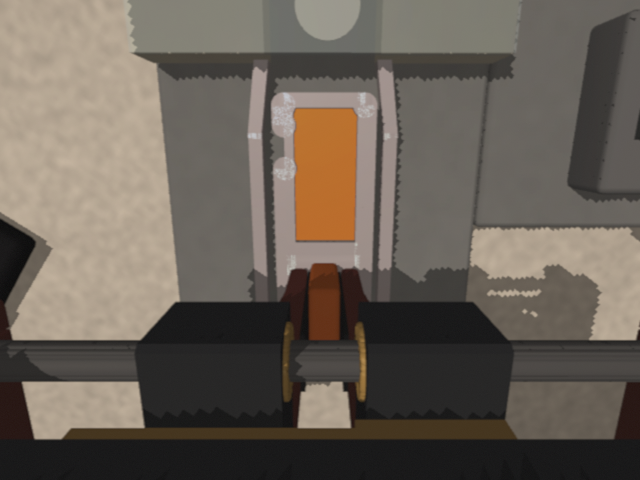

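Run:
```python
from h import *
np.set_printoptions(precision=1,suppress=True,linewidth=200)
p=np.load('w7.npy',allow_pickle=True).item()
a=np.radians(36.2);u=np.array([np.cos(a),np.sin(a)]);n=np.array([-u[1],u[0]])
def rc(X): return np.array([u@X[:2]-591,n@X[:2]+149.1])
C=cloud(p);g=p['image'].astype(int)[...,0]
for v in (20,40,70,85,125): print(v,'L',g[v,250:282],'R',g[v,366:400])
def e(v,l,r,z): A=rc(px(p,l,v,world_z=z));B=rc(px(p,r,v,world_z=z));print(v,A,B,(A+B)/2)
e(110,270.7,376.8,36.5)
k=[np.where(C[v,:,2]>36)[0] for v in (20,40)]
for v,q in zip((20,40),k): q=q[(q>100)&(q<560)];print(q.min(),q.max());e(v,q.min()-.5,q.max()+.5,42)
```

```text
20 L [132 132 132 132 132 132 131 131 132 132 132 132 128 120 116 116 116 115 115 113 110 111 110 109 109 110 110 110 109 110 109 110] R [108 108 108 108 108 107 107 107 108 109 112 113 113 114 114 116 125 130 130 130 130 131 130 130 130 130 130 131 130 131 131 129 129 128]
40 L [134 134 134 134 133 133 132 133 133 133 133 133 131 125 118 116 115 116 115 114 112 110 110 110 109 110 110 110 110 109 110 110] R [107 107 107 107 107 107 107 107 108 110 113 113 114 113 115 122 128 131 131 130 131 130 131 130 131 130 131 130 130 131 130 130 130 129]
70 L [ 62  72 107 146 166 170 171 170 169 165 158 136 109  96  98 115 128 105  74  64  63  63  63  63  63  62  63  62  62  62  63  64] R [ 63  62  62  64  61  63  63  63  63  63  65  87 122 133 144 158 162 162 162 153 133 115 103  95  94  94  87  71  62  61  62  62  61  61]
85 L [113 140 163 170 171 170 170 170 170 170 170 169 170 171 166 137  94  68  63  62  62  62  61  62  61  60  64  77  96 105 107 106] R [107 108 107 107 107 108 107 107 108 107 103  94  96 120 149 161 162 163 162 162 161 161 161 161 161 161 157 132  91  66  62  75  94 104]
125 L [167 167 167 167 167 166 167 167 167 167 166 157 118  76  64  63  63  62  61  62  69 107 150 169 169 167 168 169 171 168 169 172] R [164 163 163 163 163 163 163 163 163 158 125  83  64  61  64  64  75 109 144 158 159 159 159 159 159 159 159 160 160 158 139 101  74  87]
110 [-21.2  21.9] [-21.1 -22. ] [-21.2  -0.1]
112 518
20 [10.9 80.5] [ 11.1 -73.9] [11.   3.3]
128 516
40 [ 4.  75.3] [  4.2 -74. ] [4.1 0.6]
```

The slide is centred to about 0.5 mm, columns 272–377 against guide inner edges 262–383. I'll trim 0.5 mm and advance into the mouth.

```bash
python3 -m handwheel '[{"gripper":1.0,"tx":0.006,"ty":-0.0005,"tz":0,"rx":0,"ry":0,"rz":0},{"gripper":1.0,"tx":0.008,"ty":0,"tz":0,"rx":0,"ry":0,"rz":0},{"gripper":1.0,"tx":0.008,"ty":0,"tz":0,"rx":0,"ry":0,"rz":0},{"gripper":1.0,"tx":0,"ty":0,"tz":0,"rx":0,"ry":0,"rz":0}]'; python3 st.py;  python3 -m handwheel '[{"gripper":1.0,"tx":0.007,"ty":0,"tz":0,"rx":0,"ry":0,"rz":0},{"gripper":1.0,"tx":0.007,"ty":0,"tz":0,"rx":0,"ry":0,"rz":0},{"gripper":1.0,"tx":0.006,"ty":0,"tz":0,"rx":0,"ry":0,"rz":0},{"gripper":1.0,"tx":0,"ty":0,"tz":0,"rx":0,"ry":0,"rz":0}]'
python3 st.py w8
```

```text
t: 10.35
ee_pos: [502.0, 183.9, 224.4]
orientation: [-2.986, -0.978, -0.001]
ft_force: [-0.0, 0.4, -1.5]
width: 11.6
t 10.35 pos [502.  183.9 224.4] yaw 36.27 F [-0.   0.4 -1.5] w 11.6
shift tool-now mm [47.3  1.1  1.9] tool-target mm [47.3  1.   1.9] rot [ 0.01 -0.05  0.07]
reader x,y [-77.3   1. ] F along,across [ 0.2  0.3 -1.5] M [-0.05  0.03 -0.03]
t: 10.85
ee_pos: [517.9, 195.6, 224.3]
orientation: [-2.986, -0.978, -0.001]
ft_force: [-0.3, 0.5, -1.3]
width: 12.1
t 10.85 pos [517.9 195.6 224.3] yaw 36.26 F [-0.3  0.5 -1.3] w 12.1
shift tool-now mm [27.5  1.1  1.8] tool-target mm [27.5  1.1  1.8] rot [ 0.01 -0.03  0.06]
reader x,y [-57.5   1.1] F along,across [ 0.1  0.6 -1.3] M [-0.05  0.01 -0.04]
```

View pics/w8.png

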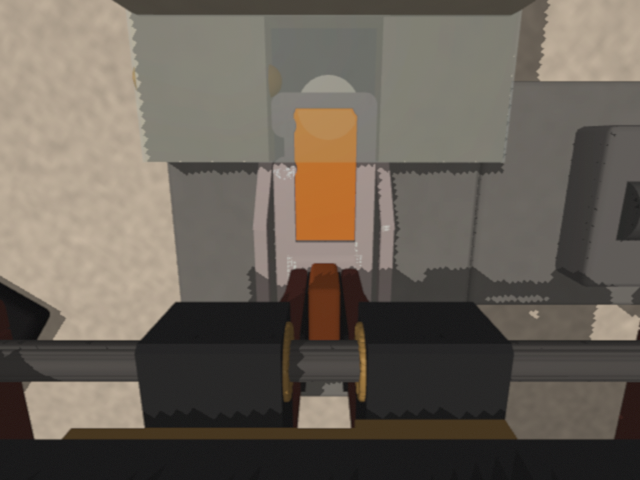

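The nose is inside the clear tunnel with no side force, and the brass ball shows ahead at (273,78). Pushing on past the ball.

```bash
python3 -m handwheel '[{"gripper":1.0,"tx":0.005,"ty":0,"tz":0,"rx":0,"ry":0,"rz":0},{"gripper":1.0,"tx":0.005,"ty":0,"tz":0,"rx":0,"ry":0,"rz":0},{"gripper":1.0,"tx":0,"ty":0,"tz":0,"rx":0,"ry":0,"rz":0}]'; python3 st.py;  python3 -m handwheel '[{"gripper":1.0,"tx":0.005,"ty":0,"tz":0,"rx":0,"ry":0,"rz":0},{"gripper":1.0,"tx":0.005,"ty":0,"tz":0,"rx":0,"ry":0,"rz":0},{"gripper":1.0,"tx":0,"ty":0,"tz":0,"rx":0,"ry":0,"rz":0}]'
python3 st.py w9
```

```text
t: 11.28
ee_pos: [526.3, 201.4, 224.4]
orientation: [-2.986, -0.977, -0.003]
ft_force: [2.8, -2.5, -1.9]
width: 11.8
t 11.28 pos [526.3 201.4 224.4] yaw 36.23 F [ 2.8 -2.5 -1.9] w 11.8
shift tool-now mm [17.3  0.8  2. ] tool-target mm [17.3  0.7  1.9] rot [ 0.03 -0.1   0.03]
reader x,y [-47.3   0.7] F along,across [ 0.8 -3.7 -1.9] M [-0.45 -0.39 -0.3 ]
t: 11.65
ee_pos: [534.7, 207.7, 224.7]
orientation: [-2.985, -0.977, -0.005]
ft_force: [3.6, -1.7, -1.9]
width: 12.0
t 11.65 pos [534.7 207.7 224.7] yaw 36.25 F [ 3.6 -1.7 -1.9] w 12.0
shift tool-now mm [6.8 0.9 2.2] tool-target mm [6.8 0.9 2.2] rot [ 0.04 -0.18  0.05]
reader x,y [-36.8   0.9] F along,across [ 1.9 -3.4 -1.9] M [-0.35 -0.85 -0.34]
```

View pics/w9.png

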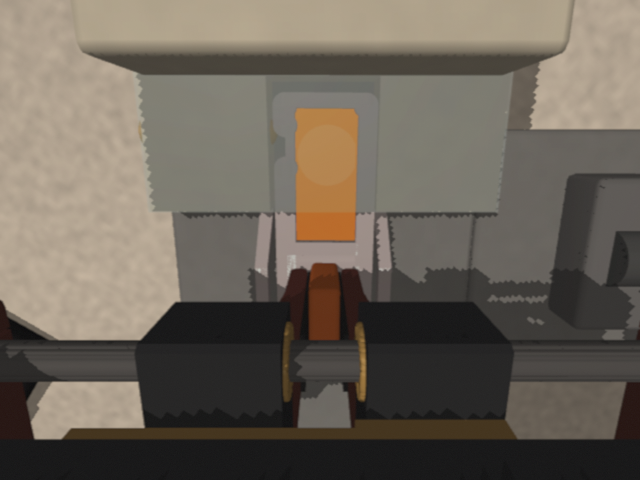

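```bash
python3 -m handwheel '[{"gripper":1.0,"tx":0.0025,"ty":0,"tz":0,"rx":0,"ry":0,"rz":0},{"gripper":1.0,"tx":0.0025,"ty":0,"tz":0,"rx":0,"ry":0,"rz":0},{"gripper":1.0,"tx":0,"ty":0,"tz":0,"rx":0,"ry":0,"rz":0}]'; python3 st.py;  python3 -m handwheel '[{"gripper":1.0,"tx":0.0025,"ty":0,"tz":0,"rx":0,"ry":0,"rz":0},{"gripper":1.0,"tx":0,"ty":0,"tz":0,"rx":0,"ry":0,"rz":0}]'
python3 st.py w10
```

```text
t: 12.08
ee_pos: [538.1, 210.5, 224.4]
orientation: [-2.985, -0.977, -0.002]
ft_force: [4.5, -0.6, -2.7]
width: 11.8
t 12.07 pos [538.1 210.5 224.4] yaw 36.26 F [ 4.5 -0.6 -2.7] w 11.8
shift tool-now mm [2.5 1.1 2. ] tool-target mm [2.5 1.1 1.9] rot [ 0.01 -0.09  0.06]
reader x,y [-32.5   1.1] F along,across [ 3.2 -3.2 -2.7] M [-0.06 -0.85 -0.22]
t: 12.32
ee_pos: [539.6, 211.8, 224.3]
orientation: [-2.985, -0.978, 0.0]
ft_force: [2.6, -0.5, -1.6]
width: 12.0
t 12.32 pos [539.6 211.8 224.3] yaw 36.27 F [ 2.6 -0.5 -1.6] w 12.0
shift tool-now mm [0.4 1.3 1.8] tool-target mm [0.4 1.3 1.8] rot [-0.01 -0.    0.07]
reader x,y [-30.4   1.3] F along,across [ 1.8 -2.  -1.6] M [-0.02 -0.46 -0.13]
```

View pics/w10.png

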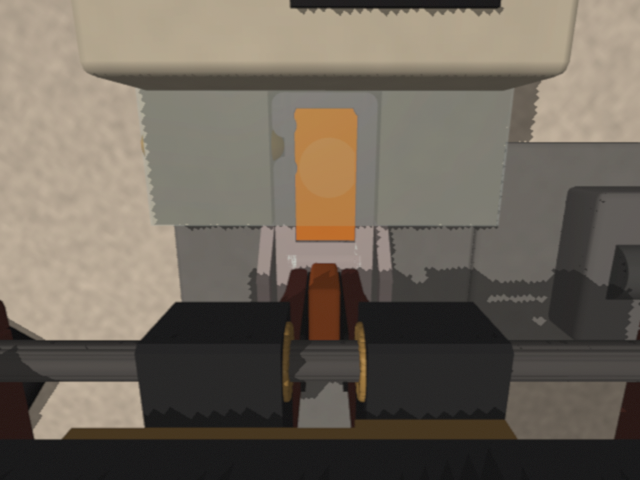

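The ball at (278,147) is entering the notch. I'll push on in small steps until the stop is felt.

```bash
python3 -m handwheel '[{"gripper":1.0,"tx":0.0015,"ty":0,"tz":0,"rx":0,"ry":0,"rz":0},{"gripper":1.0,"tx":0,"ty":0,"tz":0,"rx":0,"ry":0,"rz":0}]'; python3 st.py;  python3 -m handwheel '[{"gripper":1.0,"tx":0.0015,"ty":0,"tz":0,"rx":0,"ry":0,"rz":0},{"gripper":1.0,"tx":0,"ty":0,"tz":0,"rx":0,"ry":0,"rz":0}]'
python3 st.py w11
```

```text
t: 12.62
ee_pos: [540.1, 212.1, 224.0]
orientation: [2.985, 0.978, -0.004]
ft_force: [-1.9, -3.6, 0.1]
width: 12.0
t 12.62 pos [540.1 212.1 224. ] yaw 36.26 F [-1.9 -3.6  0.1] w 12.0
shift tool-now mm [-0.1  1.3  1.5] tool-target mm [-0.1  1.3  1.5] rot [-0.04  0.15  0.06]
reader x,y [-29.9   1.3] F along,across [-3.7 -1.8  0.1] M [-0.51  0.25 -0.1 ]
t: 12.88
ee_pos: [540.5, 212.5, 223.6]
orientation: [2.985, 0.977, -0.009]
ft_force: [-4.3, -6.3, 2.1]
width: 12.0
t 12.88 pos [540.5 212.5 223.6] yaw 36.26 F [-4.3 -6.3  2.1] w 12.0
shift tool-now mm [-0.7  1.3  1.1] tool-target mm [-0.7  1.3  1.1] rot [-0.06  0.31  0.06]
reader x,y [-29.3   1.3] F along,across [-7.1 -2.5  2.1] M [-0.97  0.69 -0.13]
```

View pics/w11.png

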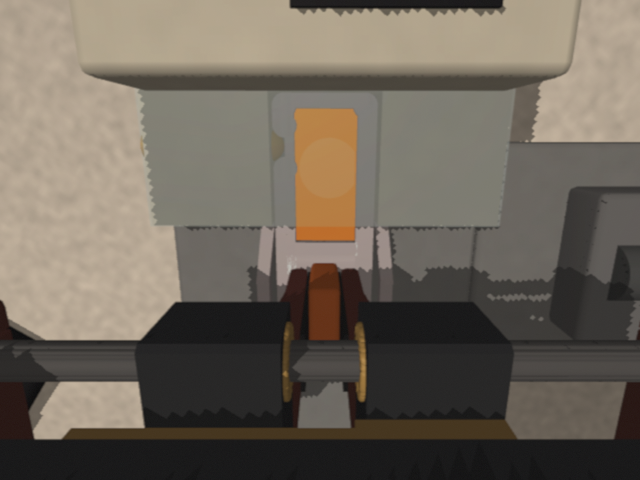

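```bash
python3 -m handwheel '[{"gripper":1.0,"tx":0.002,"ty":0,"tz":0,"rx":0,"ry":0,"rz":0},{"gripper":1.0,"tx":0.002,"ty":0,"tz":0,"rx":0,"ry":0,"rz":0},{"gripper":1.0,"tx":0,"ty":0,"tz":0,"rx":0,"ry":0,"rz":0}]'; python3 st.py w12
python3 - <<'E'
import cv2,numpy as np
a=cv2.imread('pics/w12.png')[70:270,230:420]
cv2.imwrite('pics/w12c.png',cv2.resize(a,None,fx=3,fy=3,interpolation=cv2.INTER_CUBIC))
E
```

```text
t: 13.3
ee_pos: [541.8, 213.5, 222.9]
orientation: [2.984, 0.977, -0.02]
ft_force: [-12.3, -12.9, 7.8]
width: 12.1
t 13.3 pos [541.8 213.5 222.9] yaw 36.27 F [-12.3 -12.9   7.8] w 12.1
shift tool-now mm [-2.3  1.4  0.4] tool-target mm [-2.3  1.4  0.4] rot [-0.13  0.73  0.07]
reader x,y [-27.7   1.4] F along,across [-17.6  -3.1   7.8] M [-2.19  1.74 -0.16]
```

View pics/w12c.png

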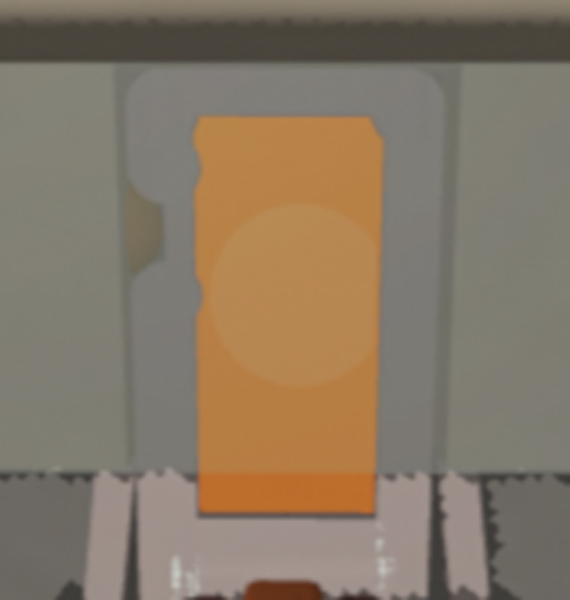

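The ball sits centred in the notch, the nose is against the lamp head and the stop is firm at 17.6 N. I'll relieve the push and then release.

```bash
python3 -m handwheel '[{"gripper":1.0,"tx":-0.002,"ty":0,"tz":0,"rx":0,"ry":0,"rz":0},{"gripper":1.0,"tx":-0.0025,"ty":0,"tz":-0.0005,"rx":0,"ry":0,"rz":0},{"gripper":1.0,"tx":0,"ty":0,"tz":0,"rx":0,"ry":0,"rz":0}]'; python3 st.py; python3 -m handwheel '[{"gripper":0.6,"tx":0,"ty":0,"tz":0,"rx":0,"ry":0,"rz":0},{"gripper":0.6,"tx":0,"ty":0,"tz":0,"rx":0,"ry":0,"rz":0},{"gripper":0.6,"tx":0,"ty":0,"tz":0,"rx":0,"ry":0,"rz":0},{"gripper":0.6,"tx":0,"ty":0,"tz":0,"rx":0,"ry":0,"rz":0}]';python3 st.py w13
```

```text
t: 13.72
ee_pos: [540.5, 212.4, 224.0]
orientation: [2.985, 0.977, -0.007]
ft_force: [-4.5, -4.9, -2.1]
width: 11.8
t 13.72 pos [540.5 212.4 224. ] yaw 36.26 F [-4.5 -4.9 -2.1] w 11.8
shift tool-now mm [-0.6  1.3  1.5] tool-target mm [-0.6  1.3  1.5] rot [-0.05  0.24  0.06]
reader x,y [-29.4   1.3] F along,across [-6.5 -1.3 -2.1] M [-1.12  0.82 -0.08]
t: 14.22
ee_pos: [541.9, 213.2, 225.0]
orientation: [-2.986, -0.978, -0.001]
ft_force: [-0.5, 0.5, -0.4]
width: 35.3
t 14.22 pos [541.9 213.2 225. ] yaw 36.26 F [-0.5  0.5 -0.4] w 35.3
shift tool-now mm [-2.2  1.1  2.5] tool-target mm [-2.2  1.1  2.5] rot [ 0.01 -0.05  0.06]
reader x,y [-27.8   1.1] F along,across [-0.1  0.7 -0.4] M [ 0.04 -0.03 -0.07]
```

View pics/w13.png

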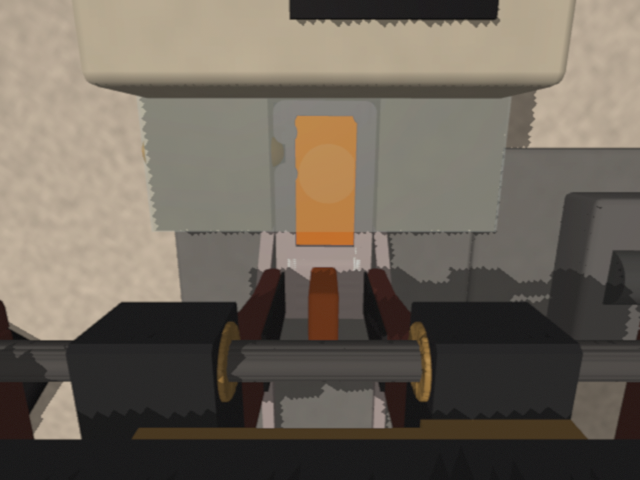

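Released, and the slide stays home with the ball in the notch at (278,152). Next I rise clear and work out the lever push.

```bash
python3 -m handwheel '[{"gripper":0.6,"tx":0,"ty":0,"tz":-0.02,"rx":0,"ry":0,"rz":0},{"gripper":0.6,"tx":0,"ty":0,"tz":-0.04,"rx":0,"ry":0,"rz":0},{"gripper":1.0,"tx":0,"ty":0,"tz":-0.04,"rx":0,"ry":0,"rz":0},{"gripper":1.0,"tx":0,"ty":0,"tz":-0.02,"rx":0,"ry":0,"rz":0},{"gripper":1.0,"tx":0,"ty":0,"tz":0,"rx":0,"ry":0,"rz":0}]'
python3 - <<'E'
from h import *
a=np.radians(36.2);u=np.array([np.cos(a),np.sin(a)]);n=np.array([-u[1],u[0]])
go(list((591-95)*u+(-148.8-140)*n)+[270],36.2)
for nm in('wrist','side'):
    p=cam(nm);save(p,nm+'14.png');H=hsv(p);C=cloud(p)
    m=(H[...,1]>150)&((H[...,0]<5)|(H[...,0]>174))&roi(C,560,660,30,150);P=C[m]
    if len(P): X=P.mean(0);print(nm,len(P),X,'reader',u@X[:2]-591,n@X[:2]+148.8)
E
```

```text
t: 14.9
ee_pos: [542.2, 213.2, 347.7]
orientation: [-2.985, -0.977, -0.008]
ft_force: [0.8, 0.3, 0.2]
width: 8.8
t 14.9 pos [542.2 213.2 347.7] yaw 36.25 F [0.8 0.3 0.2] w 8.8
shift tool-now mm [-68.  140.5  77.6] tool-target mm [-67.5 140.6  77.7] rot [ 0.08 -0.28  0.05]
wrist 1363 [607.11115031  92.48891722 107.18516641] reader -46.460917942891115 -135.1284007376285
side 17 [604.93779882  95.94055293 101.64055055] reader -46.17617071900736 -131.0594740024615
```

View pics/wrist14.png

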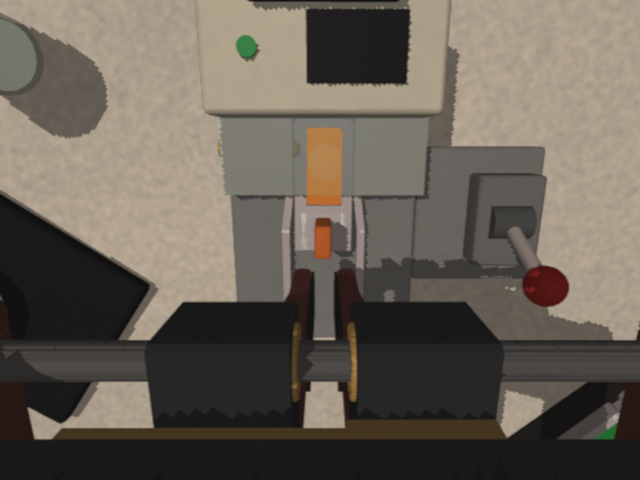

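View pics/side14.png

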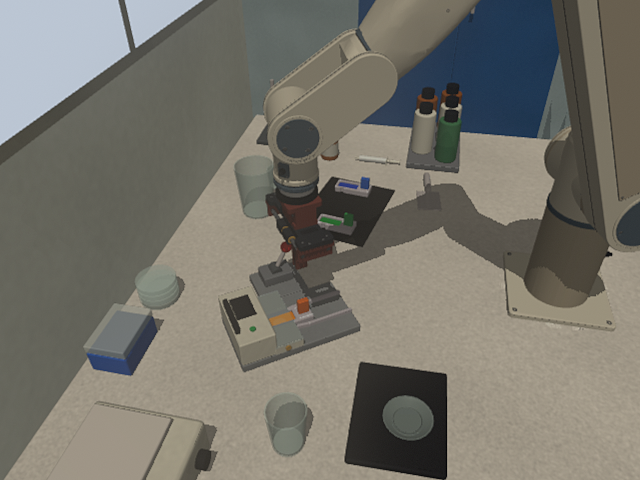

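The slide is still home, with its fin at (322,237) and the window under the roof. The lever is at its start, knob at (545,285). Moving behind the knob with the fingers closed.

```bash
python3 -m handwheel '[{"gripper":1.0,"tx":-0.022,"ty":0.045,"tz":0,"rx":0,"ry":0,"rz":0},{"gripper":1.0,"tx":-0.023,"ty":0.048,"tz":0,"rx":0,"ry":0,"rz":0},{"gripper":1.0,"tx":-0.023,"ty":0.0475,"tz":0,"rx":0,"ry":0,"rz":0},{"gripper":1.0,"tx":0,"ty":0,"tz":0.02,"rx":0,"ry":0,"rz":0},{"gripper":1.0,"tx":0,"ty":0,"tz":0.03,"rx":0,"ry":0,"rz":0},{"gripper":1.0,"tx":0,"ty":0,"tz":0.02,"rx":0,"ry":0,"rz":0},{"gripper":1.0,"tx":0,"ty":0,"tz":0.007,"rx":0,"ry":0,"rz":0},{"gripper":1.0,"tx":0,"ty":0,"tz":0,"rx":0,"ry":0,"rz":0}]'; python3 st.py w15
```

```text
t: 16.0
ee_pos: [569.7, 59.6, 267.0]
orientation: [-2.985, -0.977, 0.003]
ft_force: [-0.2, 0.2, 0.5]
width: 0.4
t 16.0 pos [569.7  59.6 267. ] yaw 36.26 F [-0.2  0.2  0.5] w 0.4
shift tool-now mm [  66.3 -139.2   44.5] tool-target mm [  66.1 -139.3   44.5] rot [-0.05  0.09  0.06]
reader x,y [ -96.1 -139.3] F along,across [-0.   0.2  0.5] M [ 0.03 -0.    0.  ]
```

View pics/w15.png

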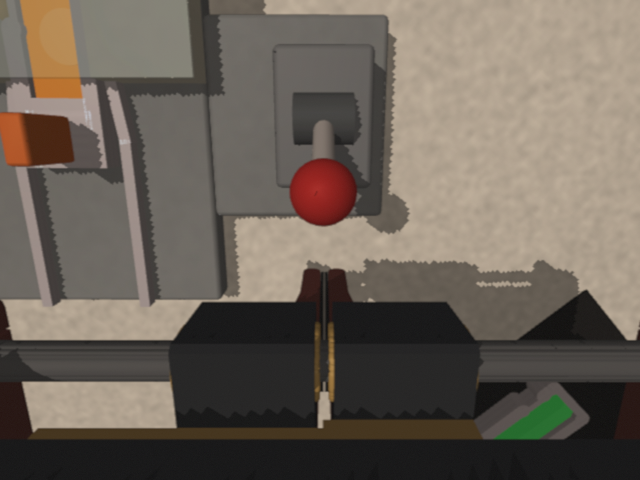

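The knob, at (323,192), is dead ahead of the closed fingers. Pushing towards the lamp head.

```bash
python3 -m handwheel '[{"gripper":1.0,"tx":0.012,"ty":0,"tz":0,"rx":0,"ry":0,"rz":0},{"gripper":1.0,"tx":0.012,"ty":0,"tz":0,"rx":0,"ry":0,"rz":0},{"gripper":1.0,"tx":0.012,"ty":0,"tz":0,"rx":0,"ry":0,"rz":0},{"gripper":1.0,"tx":0.012,"ty":0,"tz":0,"rx":0,"ry":0,"rz":0},{"gripper":1.0,"tx":0.012,"ty":0,"tz":0,"rx":0,"ry":0,"rz":0},{"gripper":1.0,"tx":0.01,"ty":0,"tz":0,"rx":0,"ry":0,"rz":0},{"gripper":1.0,"tx":0,"ty":0,"tz":0,"rx":0,"ry":0,"rz":0}]'; python3 st.py; python3 -m handwheel '[{"gripper":1.0,"tx":0.005,"ty":0,"tz":0,"rx":0,"ry":0,"rz":0},{"gripper":1.0,"tx":0.005,"ty":0,"tz":0,"rx":0,"ry":0,"rz":0},{"gripper":1.0,"tx":0,"ty":0,"tz":0,"rx":0,"ry":0,"rz":0}]'; python3 st.py w16
```

```text
t: 16.92
ee_pos: [627.0, 101.4, 267.6]
orientation: [-2.985, -0.978, -0.001]
ft_force: [-0.8, -0.2, -0.2]
width: 0.4
t 16.93 pos [627.  101.4 267.6] yaw 36.28 F [-0.8 -0.2 -0.2] w 0.4
shift tool-now mm [  -4.7 -139.4   45.1] tool-target mm [  -4.9 -139.4   45.1] rot [ 0.01 -0.04  0.08]
reader x,y [ -25.1 -139.4] F along,across [-0.8  0.3 -0.2] M [-0.04 -0.04  0.01]
t: 17.3
ee_pos: [634.7, 107.0, 267.8]
orientation: [-2.986, -0.977, -0.001]
ft_force: [-0.0, 0.1, -0.8]
width: 0.5
t 17.3 pos [634.7 107.  267.8] yaw 36.26 F [-0.   0.1 -0.8] w 0.5
shift tool-now mm [ -14.2 -139.4   45.3] tool-target mm [ -14.3 -139.4   45.3] rot [ 0.01 -0.02  0.06]
reader x,y [ -15.7 -139.4] F along,across [ 0.   0.1 -0.8] M [-0.04  0.01 -0.01]
```

View pics/w16.png

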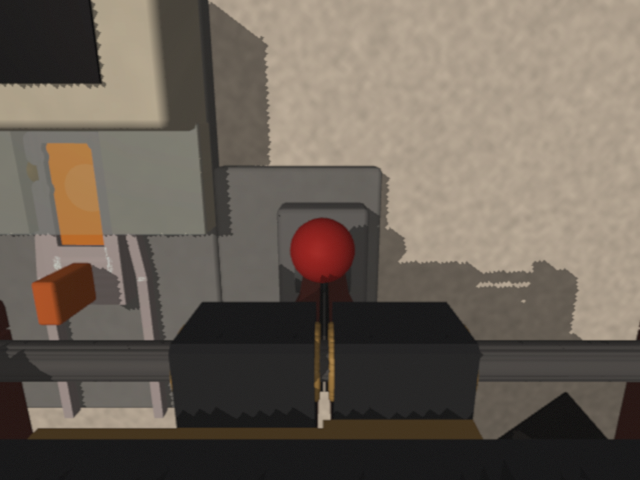

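Force is still under 1 N, so the lever isn't at its stop. Continuing in small steps.

```bash
python3 -m handwheel '[{"gripper":1.0,"tx":0.004,"ty":0,"tz":0,"rx":0,"ry":0,"rz":0},{"gripper":1.0,"tx":0.003,"ty":0,"tz":0,"rx":0,"ry":0,"rz":0},{"gripper":1.0,"tx":0,"ty":0,"tz":0,"rx":0,"ry":0,"rz":0}]'; python3 st.py; python3 -m handwheel '[{"gripper":1.0,"tx":0.003,"ty":0,"tz":0,"rx":0,"ry":0,"rz":0},{"gripper":1.0,"tx":0,"ty":0,"tz":0,"rx":0,"ry":0,"rz":0}]'; python3 st.py w17
```

```text
t: 17.73
ee_pos: [638.6, 109.8, 267.5]
orientation: [2.985, 0.978, -0.01]
ft_force: [-10.6, -8.9, 7.0]
width: 0.1
t 17.73 pos [638.6 109.8 267.5] yaw 36.28 F [-10.6  -8.9   7. ] w 0.1
shift tool-now mm [ -18.7 -139.5   45.3] tool-target mm [ -19.2 -139.5   45. ] rot [-0.07  0.37  0.08]
reader x,y [ -10.8 -139.5] F along,across [-13.8  -0.9   7. ] M [-1.34  1.44 -0.05]
t: 17.98
ee_pos: [639.7, 110.4, 267.4]
orientation: [2.984, 0.978, -0.019]
ft_force: [-15.5, -14.2, 14.0]
width: 0.7
t 17.98 pos [639.7 110.4 267.4] yaw 36.28 F [-15.5 -14.2  14. ] w 0.7
shift tool-now mm [ -19.7 -139.5   45.5] tool-target mm [ -20.4 -139.6   44.9] rot [-0.13  0.67  0.08]
reader x,y [  -9.6 -139.6] F along,across [-20.9  -2.3  14. ] M [-2.38  2.64  0.  ]
```

The stop is firm at finger x of about −11 mm (−12 predicted), and the force rose to 21 N. I'll back off, rise, and check the result.

```bash
python3 -m handwheel '[{"gripper":1.0,"tx":-0.006,"ty":0,"tz":0,"rx":0,"ry":0,"rz":0},{"gripper":1.0,"tx":-0.02,"ty":0,"tz":0,"rx":0,"ry":0,"rz":0},{"gripper":1.0,"tx":-0.03,"ty":0,"tz":0,"rx":0,"ry":0,"rz":0},{"gripper":1.0,"tx":-0.02,"ty":0,"tz":-0.03,"rx":0,"ry":0,"rz":0},{"gripper":1.0,"tx":-0.02,"ty":-0.03,"tz":-0.045,"rx":0,"ry":0,"rz":0},{"gripper":1.0,"tx":-0.02,"ty":-0.04,"tz":-0.045,"rx":0,"ry":0,"rz":0},{"gripper":1.0,"tx":0,"ty":0,"tz":0,"rx":0,"ry":0,"rz":0},{"gripper":1.0,"tx":0,"ty":0,"tz":0,"rx":0,"ry":0,"rz":0}]'; python3 st.py w18
python3 - <<'E'
from h import *
np.set_printoptions(precision=1,suppress=True)
a=np.radians(36.2);u=np.array([np.cos(a),np.sin(a)]);n=np.array([-u[1],u[0]])
for nm in('side','scene'):
    p=cam(nm);save(p,nm+'18.png');H=hsv(p);C=cloud(p)
    m=(H[...,1]>150)&((H[...,0]<5)|(H[...,0]>174))&roi(C,560,760,30,190);P=C[m]
    if len(P): X=P.mean(0);print(nm,len(P),X,'reader',u@X[:2]-591,n@X[:2]+148.8)
p=np.load('w18.npy',allow_pickle=True).item();H=hsv(p);C=cloud(p)
m=(H[...,1]>150)&((H[...,0]<5)|(H[...,0]>174))&roi(C,560,760,30,190);X=C[m].mean(0);print('wrist',X,'reader',u@X[:2]-591,n@X[:2]+148.8)
m=(H[...,0]>5)&(H[...,0]<25)&(H[...,1]>140)&(C[...,2]>55)&roi(C,480,600,160,260);X=C[m].mean(0);print('fin top',m.sum(),X,'reader',u@X[:2]-591,n@X[:2]+148.8)
E
```

```text
t: 19.02
ee_pos: [508.6, 100.4, 387.3]
orientation: [2.985, 0.978, 0.003]
ft_force: [-0.1, -0.2, -0.4]
width: 0.5
t 19.02 pos [508.6 100.4 387.3] yaw 36.28 F [-0.1 -0.2 -0.4] w 0.5
shift tool-now mm [ 91.2 -70.3 164.9] tool-target mm [ 91.3 -70.3 164.8] rot [ 0.05 -0.08  0.08]
reader x,y [-121.3  -70.3] F along,across [-0.2 -0.1 -0.4] M [ 0.   -0.07  0.01]
side 69 [653.5 129.4 107.2] reader 12.729363684050895 -132.73648893067383
scene 51 [658.1 116.7 106.2] reader 8.985055091675235 -145.75251020785498
wrist [653.2 123.6 108.6] reader 9.06464902245557 -137.260860213385
fin top 577 [540.8 210.1  67. ] reader -30.548440477003965 -1.0354642814519082
```

View pics/w18.png

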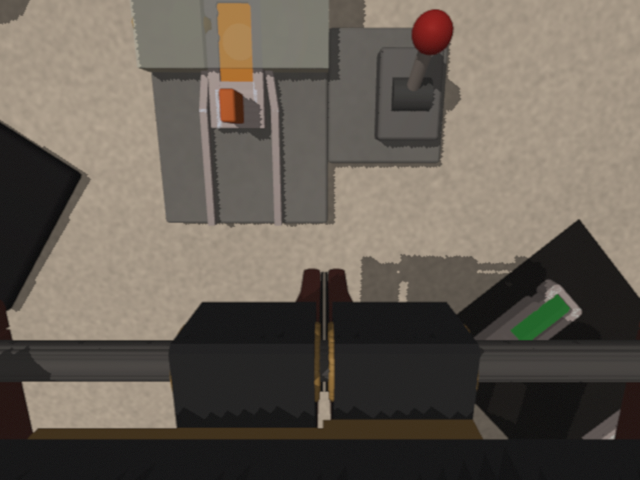

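View pics/side18.png

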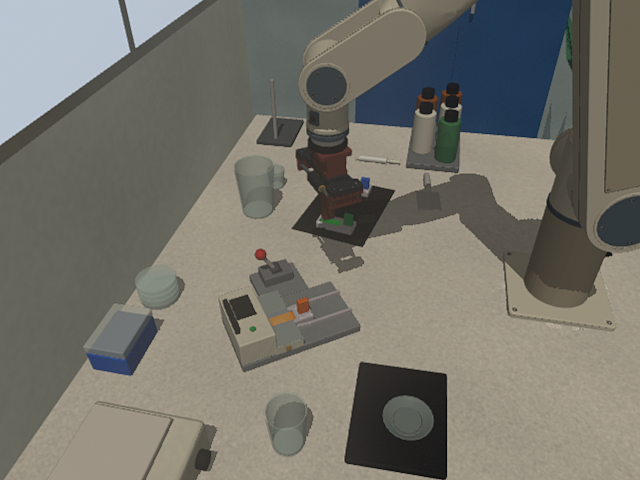

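View pics/scene18.png

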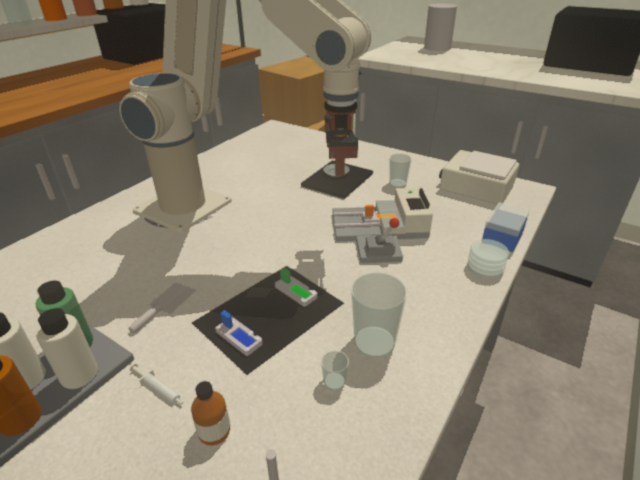

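The knob is at reader x of about 9–13 mm (11 expected at full throw). The fin is at x of −30.5 mm (home is −30), and everything else is where it was. Handing in.

```bash
python3 -c "
from workcell import ctrl
print(ctrl.close_job())"
```

```text
the job is handed in; nothing more can be done
None
```

The amber slide is fully home in the colour reader with the ball in its notch, and the red lever is thrown all the way over towards the lamp head. I handed the job in at about 19 s.

- **Slide:** It went in window end first until it met a firm stop at about 18 N. The wrist pictures showed the ball seated in the notch with the nose against the lamp head. After release the fin measured at reader x −30.5 mm, against −30 for home. I judged the click from the pictures and the force, since the ball's joint can't be read directly.
- **Lever:** I pushed it with closed fingers to a firm stop, where the force rose to about 21 N. The last pictures put the knob at reader x of 9 to 13 mm, against about 11 mm at full throw.
- **Other things:** In the last scene and side pictures the green and blue slides, the glassware and the tools look unmoved. The gripper was clear of everything.
- **Checks that disagreed:** The cameras' sideways readings of the knob spread from −133 to −146 mm around the expected −140 mm. That fits seeing only one face of the ball and the 2 mm calibration. The first two move calls were refused because some keys were left out of the rows, and the arm did not move.

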